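# Sort left and right TV stand feet into their trays

## Task

Sort the four loose TV stand feet on the repair bench: put the two left-hand ones into the tray that carries the fixed left-hand sample foot and the two right-hand ones (the mirror image) into the tray with the right-hand sample, one foot in each compartment. Lay each foot flat on the compartment's floor with its steel studs up, set it down rather than drop it, and leave the bottles, tools and other things on the bench standing where they are.

Things in the scene. Friction and masses are not known exactly. Their poses are not given: they have to be found in the camera images.
- foot_left_1_center (a point): black TV stand foot, left-hand, lying flat, an L 125 x 67 x 28 mm thick, 0.08-0.16 kg. Point: centre of the outline, half-way up. x: along the bar to the long toe; z: stud side, up. Bar 125 x 22 mm, its centre line 22.5 mm to -y. Neck 24 mm wide, centred at x = -40 mm, from the bar to 33.5 mm to +y (seen toe away, studs up: on the left); studs 6 mm high on it. Mass centre x -11 mm, 13 mm to -y
- foot_left_2_center (a point): black TV stand foot, left-hand, lying flat, an L 125 x 67 x 28 mm thick, 0.08-0.16 kg. Point: centre of the outline, half-way up. x: along the bar to the long toe; z: stud side, up. Bar 125 x 22 mm, its centre line 22.5 mm to -y. Neck 24 mm wide, centred at x = -40 mm, from the bar to 33.5 mm to +y (seen toe away, studs up: on the left); studs 6 mm high on it. Mass centre x -11 mm, 13 mm to -y
- foot_right_1_center (a point): black TV stand foot, right-hand, lying flat, an L 125 x 67 x 28 mm thick, 0.08-0.16 kg. Point: centre of the outline, half-way up. x: along the bar to the long toe; z: stud side, up. Bar 125 x 22 mm, its centre line 22.5 mm to +y. Neck 24 mm wide, centred at x = -40 mm, from the bar to 33.5 mm to -y (seen toe away, studs up: on the right); studs 6 mm high on it. Mass centre x -11 mm, 13 mm to +y
- foot_right_2_center (a point): black TV stand foot, right-hand, lying flat, an L 125 x 67 x 28 mm thick, 0.08-0.16 kg. Point: centre of the outline, half-way up. x: along the bar to the long toe; z: stud side, up. Bar 125 x 22 mm, its centre line 22.5 mm to +y. Neck 24 mm wide, centred at x = -40 mm, from the bar to 33.5 mm to -y (seen toe away, studs up: on the right); studs 6 mm high on it. Mass centre x -11 mm, 13 mm to +y
- tray_left: aluminium tray for left-hand feet, fixed, on either side, 202 (x) x 163 (y) mm; floor and walls 4 mm thick, wall tops 14 mm up; divider at x = 0; two compartments 95 x 155 mm. On a 4 mm plate at x 101-205 mm, 145 mm wide, a sample left-hand foot is fixed for good, studs up, toe to +y, centred at x = 163 mm, top 32 mm up (studs 38). Origin: centre of the tray's underside
- tray_left_near (a point): centre of the floor of the -x compartment of the left-hand tray, 4 mm above the bench; axes as the tray's: the compartment is 95 mm along x, 155 mm along y
- tray_left_far (a point): centre of the floor of the +x compartment of the left-hand tray, 4 mm above the bench; axes as the tray's: the compartment is 95 mm along x, 155 mm along y
- tray_right: aluminium tray for right-hand feet, fixed, on either side, 202 (x) x 163 (y) mm; floor and walls 4 mm thick, wall tops 14 mm up; divider at x = 0; two compartments 95 x 155 mm. On a 4 mm plate at x 101-205 mm, 145 mm wide, a sample right-hand foot is fixed for good, studs up, toe to +y, centred at x = 163 mm, top 32 mm up (studs 38). Origin: centre of the tray's underside
- tray_right_near (a point): centre of the floor of the -x compartment of the right-hand tray, 4 mm above the bench; axes as the tray's: the compartment is 95 mm along x, 155 mm along y
- tray_right_far (a point): centre of the floor of the +x compartment of the right-hand tray, 4 mm above the bench; axes as the tray's: the compartment is 95 mm along x, 155 mm along y
- flux_bottle: upright white bottle, 38 mm across, 110 mm tall, loose; origin at the centre of its underside
- spray_can: upright plain steel can, 40 mm across, 120 mm tall, loose; origin at the centre of its underside
- glue_bottle: upright amber bottle, 36 mm across, 110 mm tall, loose; origin at the centre of its underside
- solder_spool: small metal spool standing on end, 42 mm across, 40 mm tall, loose; origin at the centre of its underside
- screwdriver: screwdriver with black handle lying on the bench near the robot, 200 mm long along its x, about 30 mm thick, loose; origin under its middle
- remote: black remote control lying on the bench near the robot, 170 (x) x 45 x 20 mm, loose; origin at the centre of its underside
- tape_roll: roll of grey tape lying flat, 96 mm across, 25 mm high, loose; origin at the centre of its underside
- multimeter: grey test meter lying on its back, 85 (x) x 150 (y) mm, 47 mm high over its knob, loose; origin at the centre of its underside
Things that resemble listed ones, but are neither listed nor needed, are in the scene too. Leave any yellow look-alike of the part that bears foot_left_1_center alone.

How it is judged:
By the outcome, as a careful person would: the job done as asked, in the order asked, and still so for the second after the job is handed in, with the robot touching nothing.
It also fails if it takes over 72 s, if anything falls off the work surface, if the arm or the gripper's body presses on something with over 40 N, if the wrist force passes 120 N, or if a joint passes its speed limit or range.

## Robot

A 6-joint arm with a two-finger parallel gripper is mounted at the origin on the work surface. World frame = base frame: x ahead of the robot, y to its left, z up, the work surface at z = 0. Lengths are in m, angles in rad, forces in N, time in s.
With the tool pointing down it reaches from about 0.3 to 0.775 m from the base axis. Payload 14.6 kg.
Tool frame: the origin (TCP) lies on the front face of the gripper's body, between the roots of the fingers; the fingertips stand 97 mm ahead of it and the grasp point (between the pads) lies 78 mm ahead of it; z points along the fingers, x is the direction in which the jaws open and shut, and the axes are right-handed (so a half turn about z gives the same grasp; the last joint's range is limited). The gripper opens to 94 mm and grips with 3 to 60 N. Pads are 16 mm wide; open, the fingers measure 119 mm over their backs; the gripper's body (75 mm by 177 mm) begins 78 mm behind the grasp point.
Start: joints at [1.274, 0.3, 1.521, -0, 1.321, -0.067], TCP at [0.125, 0.536, 0.303] pointing down, gripper open.
Joint ranges: [-3.03, 3.03], [-0.79, 2.21], [0.23, 2.52], [-1.04, 4.18], [0, 3.07], [-2.55, 2.55]. Speed limits (rad/s): [2.22, 2.22, 2.57, 3.14, 3.14, 3.14].

## Interface

Orientations are given as [roll, pitch, yaw] about the fixed x, y, z axes, in that order (R = Rz(yaw) Ry(pitch) Rx(roll)).
In Python, from station import sensors, camera, ctrl gives the robot as it stands.
- The arm moves only by the tool move_arm, never from a script. Its argument "rows" is text: rows parted by semicolons, each of 6 numbers parted by spaces: the shift along the tool's x, y, z in mm, then the turn, a rotation vector about the tool's x, y, z in rad. In form: x y z wx wy wz; .... A call has 1 to 20 rows; each row shifts and turns the pose as measured when the row begins, along the tool's axes as they then stand; what a row does not reach is not made up. A row lasts 1/8 s, in which the tool goes at most 62.5 mm and 10.7 degrees, less where a joint would pass 70% of its speed; a pose out of reach is approached as far as the arm can. A call with a gripper value outside its range is refused whole. "grip" is the opening, from -1 (shut) to 1 (fully open), set as the call begins (left out, the last holds). The fingers move at their own pace and stop on an object; "newtons" is the grip in N (left out, the last holds). Time passes only in rows, so rows that do not move let the fingers close. It gives the time, the measured TCP pose, the force and the opening at its end, in the units of the state.
- sensors.get_obs(): the state, without advancing time (a new reading comes with each control period).
- camera(name): name is "scene" or "top" or "wrist"; returns a dict with "color" (384x512x3 uint8, blue, green, red), "z_map" (384x512 float32, m along the optical axis (not along the pixel's ray), 0 where there is no reading), "mtx" (3x3 intrinsics, pixels), "position" and "attitude" of the camera in the world; the wrist camera has in their place "hand_eye" (4x4, takes a point from camera to tool coordinates, whose origin is the TCP and whose axes are the tool frame's). Camera axes: x right, y down, z forward; pixel columns grow to the right and rows downward; lengths in m; the calibration is good to about 2 mm. The wrist camera is an equidistant fisheye: a pixel r from the principal point sees the ray r / f radians off the axis. A picture is of the moment at which its call begins: read the wrist's pose just before it.
- ctrl.hand_in(): hands the job in, once; it reports no verdict.
The state is a dict: "time_s": time; "qpos": joint angles; "joint_vel": joint speeds; "tau": joint torques, N m; "ee_pos": TCP position; "eef_rot": TCP orientation; "force": force on the tool from outside, world axes, zero at the start; "moment": the same for the moment, N m; "grip_width": finger opening in m.
Only numpy, scipy, OpenCV 4.12 (cv2) and the standard library are available. Lean on these libraries where they do the work, as an engineer would, in place of code of your own. Each camera call takes 0.05 s, during which the arm holds its last target.

## Working session

There is one attempt and no reset: what is moved stays moved. The work goes in short steps, Python scripts to look and compute and a tool call to move; the robot and the scene stay as the last step left them, time stands still between calls to the robot, and variables do not carry over. Pictures are saved under pics/ and viewed, and the job is handed in when it is done.

Besides the shell and the picture viewer there is one more tool, called after "Emit:" as a command line: name --argument value ..., lists and objects as JSON in quotes. move_arm: Moves the arm, as the interface text tells. Its arguments: {"type":"object","properties":{"rows":{"type":"string"},"grip":{"type":"number"},"newtons":{"type":"number"}},"required":["rows"]}

```bash
ls; mkdir -p pics; python3 - <<'E'
from station import sensors,camera,ctrl
import cv2,numpy as np
print(sensors.get_obs())
for n in("top","scene"):
    c=camera(n); cv2.imwrite(f"pics/{n}0.png",c["color"]); np.savez(f"{n}0.npz",**c)
    print(n,c["mtx"],c["position"],c["attitude"])
E
```

```text
pics
{'time_s': 0.0, 'qpos': array([ 1.27440338e+00,  3.00467658e-01,  1.52158780e+00, -8.52764781e-06,
        1.32069708e+00, -6.66091687e-02]), 'joint_vel': array([ 0.00039836, -0.00089848, -0.00043178, -0.00023226,  0.00032881,
        0.00162113]), 'tau': array([ 5.61427732e-04, -5.31784201e+01, -3.52737808e+01,  7.08972942e-02,
        2.43730098e-02, -7.03275646e-05]), 'ee_pos': array([0.12523629, 0.53539505, 0.30208531]), 'eef_rot': array([-3.14152369e+00,  1.15785877e-03,  1.34101470e+00]), 'force': array([ 0.25317113, -0.7258204 ,  0.1923028 ]), 'moment': array([-0.01162339, -0.01312098,  0.0241166 ]), 'grip_width': 0.09428771034740142}
top [[467.41307913   0.         253.50304814]
 [  0.         467.41307913 188.45262133]
 [  0.           0.           1.        ]] [ 0.46203979 -0.07584914  1.33539533] [-3.0780198  -0.01879442 -1.5605862 ]
scene [[437.25868226   0.         256.98273658]
 [  0.         437.25868226 187.9637679 ]
 [  0.           0.           1.        ]] [ 0.97281995 -0.68366552  0.9372481 ] [-2.4490307   0.00608484  0.58719179]
```

```bash
python3 - <<'E'
import cv2
for n in("top","scene"):
    i=cv2.imread(f"pics/{n}0.png"); cv2.imwrite(f"pics/{n}0b.png",cv2.resize(i,(800,600),interpolation=cv2.INTER_CUBIC))
E
```

```text
(no output)
```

View pics/top0b.png

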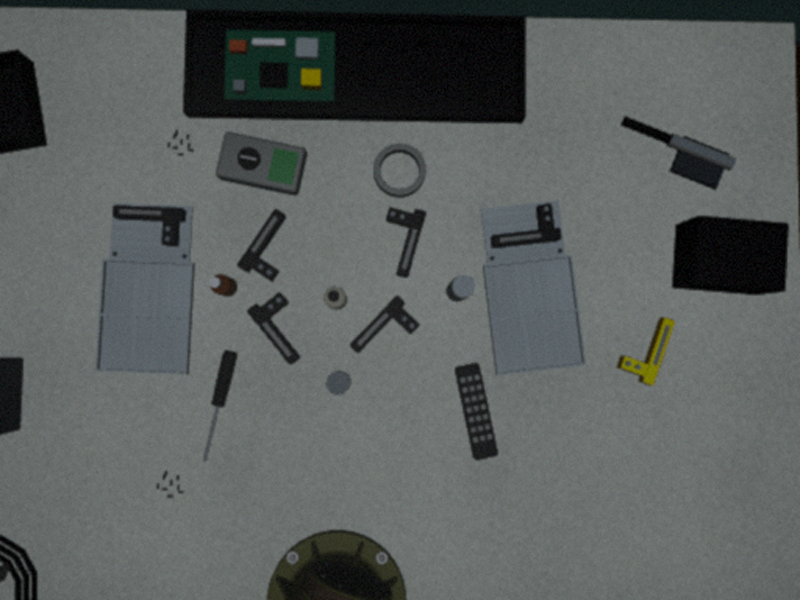

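View pics/scene0b.png

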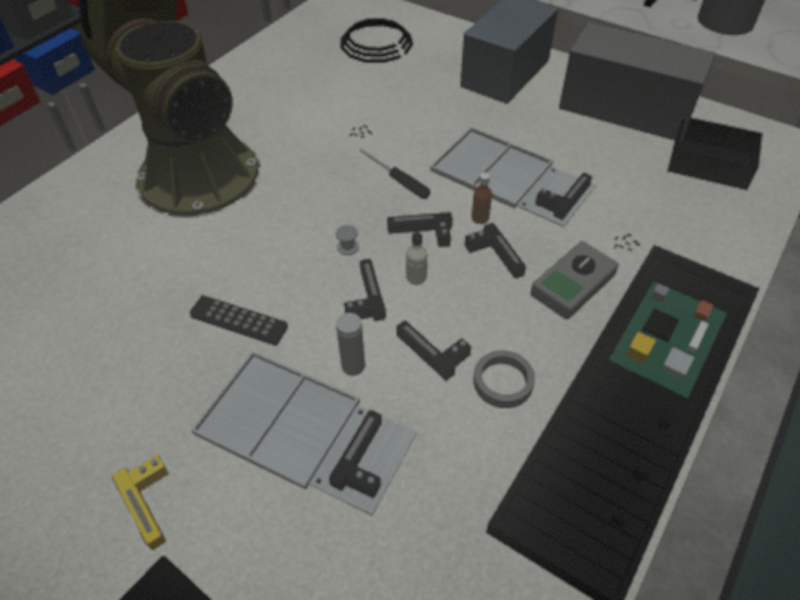

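```bash
cat > h.py <<'E'
import numpy as np,cv2
from scipy.spatial.transform import Rotation as R
def load(f): return dict(np.load(f))
def px2w(c,u,v,z):
    "pixel -> world on plane z"
    K=c["mtx"];Rm=R.from_euler('xyz',c["attitude"]).as_matrix()
    uv=np.atleast_2d(np.stack([np.ravel(u),np.ravel(v)],1)).astype(float)
    d=np.c_[(uv[:,0]-K[0,2])/K[0,0],(uv[:,1]-K[1,2])/K[1,1],np.ones(len(uv))]@Rm.T
    p=c["position"]; return p+d*((z-p[2])/d[:,2])[:,None]
def cloud(c):
    K=c["mtx"];Rm=R.from_euler('xyz',c["attitude"]).as_matrix();Z=c["z_map"]
    v,u=np.mgrid[:Z.shape[0],:Z.shape[1]]
    P=np.stack([(u-K[0,2])/K[0,0]*Z,(v-K[1,2])/K[1,1]*Z,Z],-1)@Rm.T+c["position"]
    P[Z==0]=np.nan; return P
def w2px(c,P):
    K=c["mtx"];Rm=R.from_euler('xyz',c["attitude"]).as_matrix()
    q=(np.atleast_2d(P)-c["position"])@Rm; return np.c_[q[:,0]/q[:,2]*K[0,0]+K[0,2],q[:,1]/q[:,2]*K[1,1]+K[1,2]]
E
python3 - <<'E'
from h import *
c=load("top0.npz");P=cloud(c)
for u,v in [(100,260),(160,250),(300,260),(250,330),(168,157),(294,190),(92,190),(342,200),(142,182),(214,190)]:
    print(u,v,np.nanmedian(P[v-1:v+2,u-1:u+2].reshape(-1,3),0).round(3))
i=cv2.imread("pics/top0.png")
cv2.imwrite("pics/c1.png",cv2.convertScaleAbs(cv2.resize(i[120:245,60:220],(800,600*800//800*1),interpolation=cv2.INTER_CUBIC)[:, :],alpha=1.8))
cv2.imwrite("pics/c2.png",cv2.convertScaleAbs(cv2.resize(i[120:245,220:380],(800,600),interpolation=cv2.INTER_CUBIC),alpha=1.8))
E
```

```text
100 260 [0.34  0.33  0.001]
160 250 [0.37  0.162 0.002]
300 260 [ 0.347 -0.232  0.021]
250 330 [ 0.149 -0.094 -0.   ]
168 157 [0.631 0.141 0.028]
294 190 [ 0.537 -0.205  0.108]
92 190 [0.537 0.358 0.003]
342 200 [ 0.517 -0.352  0.008]
142 182 [0.556 0.199 0.086]
214 190 [0.535 0.006 0.113]
```

View pics/c1.png

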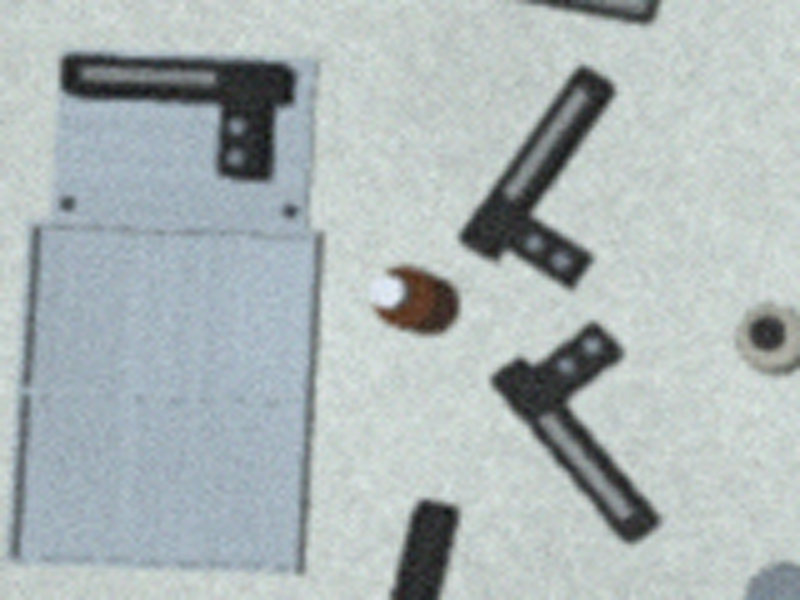

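View pics/c2.png

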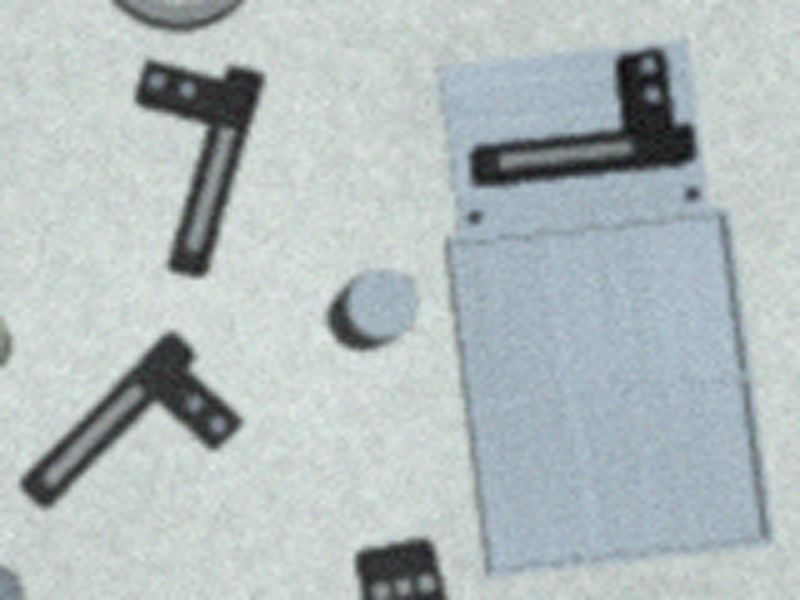

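```bash
cat > fit.py <<'E'
from h import *
from scipy.optimize import minimize
def outline(side):  # CCW L outline, side=+1 left (neck +y)
    p=np.array([[-62.5,-33.5],[62.5,-33.5],[62.5,-11.5],[-28,-11.5],[-28,33.5],[-52,33.5],[-52,-11.5],[-62.5,-11.5]])*1e-3
    p[:,1]*=side; return p
def world(side,s,z):
    o=outline(side);c,si=np.cos(s[2]),np.sin(s[2])
    return np.c_[o[:,0]*c-o[:,1]*si+s[0],o[:,0]*si+o[:,1]*c+s[1],np.full(len(o),z)]
S=8
def render(c,side,s,z0,z1,box):
    u0,v0,w,h=box; m=np.zeros((h*S,w*S),np.uint8)
    A=[((w2px(c,world(side,s,z))-[u0-.5,v0-.5])*S-.5) for z in np.linspace(z0,z1,4)]
    for a in A: cv2.fillPoly(m,[np.round(a*16).astype(np.int32)],255,shift=4)
    return cv2.resize(m,(w,h),interpolation=cv2.INTER_AREA)/255.
def fit(c,side,uv,yaw0,z0=0.,z1=.028,wd=50):
    box=(int(uv[0]-wd//2),int(uv[1]-wd//2),wd,wd)
    u0,v0,w,h=box
    g=cv2.cvtColor(c["color"],cv2.COLOR_BGR2GRAY)[v0:v0+h,u0:u0+w].astype(float)
    bg=np.median(g); dk=np.percentile(g,3)
    a=np.clip((bg-g)/(bg-dk),0,1)
    n,l,st,_=cv2.connectedComponentsWithStats((a>.4).astype(np.uint8))
    lab=1+np.argmax([st[k,4]-1000*(st[k,0]==0 or st[k,1]==0) for k in range(1,n)])
    f=(l==lab).astype(np.uint8)
    ct,_=cv2.findContours(f,cv2.RETR_EXTERNAL,cv2.CHAIN_APPROX_NONE)
    full=np.zeros_like(f);cv2.drawContours(full,ct,-1,1,-1)
    inner=cv2.erode(full,np.ones((3,3)))
    near=cv2.dilate(full,np.ones((3,3)))
    a=np.where(inner>0,1,a)*near
    p0=np.r_[px2w(c,[uv[0]],[uv[1]],.014)[0,:2],yaw0]
    f=lambda s:np.mean((cv2.GaussianBlur(render(c,side,s,z0,z1,box),(0,0),.6)-a)**2)
    best=None
    for dy in(-.2,0,.2):
        sim=np.array([p0+[0,0,dy]]*4)+np.array([[0,0,0],[.01,0,0],[0,.01,0],[0,0,.2]])
        r=minimize(f,p0,method="Nelder-Mead",options=dict(initial_simplex=sim,xatol=1e-5,fatol=1e-8,maxiter=600))
        if best is None or r.fun<best.fun: best=r
    return best.x,best.fun
E
cat > f0.py <<'E'
from fit import *
import sys
c=load("top0.npz")
rd=np.deg2rad
# image dir->world yaw: image up=+x(0), image left=+y(90)
L={"A right1":(-1,(168,155),rd(-35),0,.028),"C right2":(-1,(260,153),rd(170),0,.028),
"B left1":(1,(175,208),rd(-140),0,.028),"D left2":(1,(248,207),rd(140),0,.028),
"sampL":(1,(96,145),rd(90),.004,.032),"sampR":(-1,(337,144),rd(95),.004,.032)}
i=cv2.resize(c["color"],None,fx=4,fy=4,interpolation=cv2.INTER_CUBIC);i=cv2.convertScaleAbs(i,alpha=1.8)
for k,(sd,uv,y,z0,z1) in L.items():
    s,e=fit(c,sd,uv,y,z0,z1,50 if 'samp' not in k else 46); print(k,s.round(4),np.rad2deg(s[2]).round(1),round(e,4))
    a=(w2px(c,world(sd,s,z1))+.5)*4; cv2.polylines(i,[np.round(a).astype(np.int32)],True,(0,0,255),1)
    if 'samp' in k:
        cs,sn=np.cos(s[2]-np.pi/2),np.sin(s[2]-np.pi/2); o=s[:2]-.163*np.array([cs,sn]); print("  tray",o.round(4),round(s[2]-np.pi/2,4))
        q=np.array([[-101,-81.5],[101,-81.5],[101,81.5],[-101,81.5]])*1e-3
        w=np.c_[q[:,0]*cs-q[:,1]*sn+o[0],q[:,0]*sn+q[:,1]*cs+o[1],np.full(4,.014)]
        cv2.polylines(i,[np.round((w2px(c,w)+.5)*4).astype(np.int32)],True,(255,0,255),1)
cv2.imwrite("pics/fit0a.png",i[480:1000,220:900]);cv2.imwrite("pics/fit0b.png",i[480:1000,860:1540])
E
python3 f0.py
```

```text
A right1 [ 0.6305  0.1269 -0.572 ] -32.8 0.0022
C right2 [ 0.6468 -0.1032  2.8712] 164.5 0.0011
B left1 [ 0.4877  0.1036 -2.4485] -140.3 0.0012
D left2 [ 0.4778 -0.0819  2.3934] 137.1 0.0007
sampL [ 0.8291  0.402  -1.9181] -109.9 0.0009
  tray [0.9823 0.3465] -3.4889
sampR [ 0.6354 -0.1944  2.184 ] 125.1 0.0011
  tray [ 0.5021 -0.2882] 0.6132
```

```bash
sleep 1
```

```text
(no output)
```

View pics/fit0a.png

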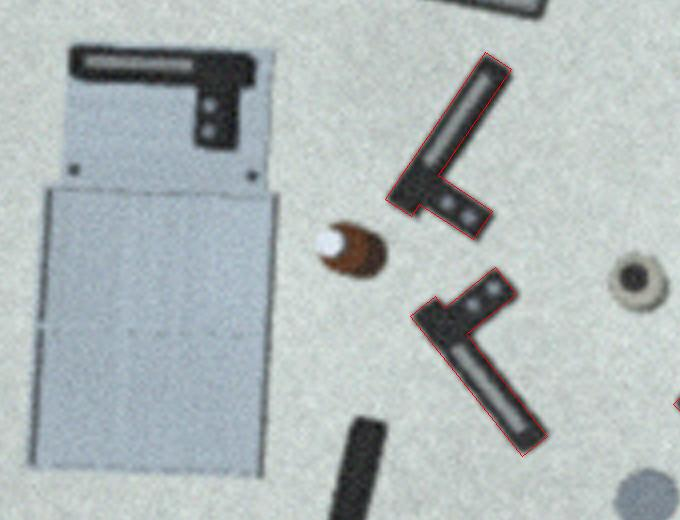

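View pics/fit0b.png

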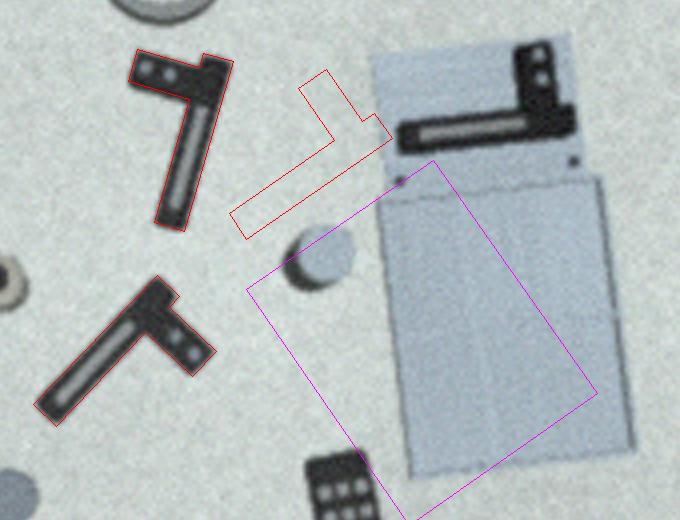

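```bash
python3 - <<'E'
from h import *
c=load("top0.npz")
for n,u0,pts in (("L",220,[(47,187),(277,193),(262,477),(30,468)]),("R",860,[(377,204),(601,177),(636,452),(410,480)])):
    p=np.array(pts)+[u0,480]; p=p/4-.5
    w=px2w(c,p[:,0],p[:,1],.014)[:,:2]
    q=np.array([[101,81.5],[101,-81.5],[-101,-81.5],[-101,81.5]])*1e-3
    m=w.mean(0);H=q.T@(w-m);U,_,V=np.linalg.svd(H);Rm=V.T@U.T
    res=(q@Rm.T+m-w)*1e3
    print(n,m.round(4),np.arctan2(Rm[1,0],Rm[0,0]).round(4),res.round(1).tolist())
    # sample check
    print(" sample bar fit pred centre",(m+Rm@[.163,0]).round(4))
E
```

```text
L [0.5027 0.3507] -0.0233 [[2.5, 0.8], [0.9, -0.7], [-1.2, -0.9], [-2.2, 0.7]]
 sample bar fit pred centre [0.6657 0.3469]
R [ 0.5124 -0.3486] 0.1257 [[3.0, 1.5], [2.1, -0.0], [-2.9, -1.4], [-2.2, -0.0]]
 sample bar fit pred centre [ 0.6741 -0.3282]
```

```bash
sed -i 's/(a>.4)/(a>thr)/; s/wd=50):/wd=50,thr=.4):/; s/\[st\[k,4\]-1000.*for k in range(1,n)\]/[st[k,4]-1000*(st[k,0]==0 or st[k,1]==0 or st[k,0]+st[k,2]>=wd or st[k,1]+st[k,3]>=wd) for k in range(1,n)]/' fit.py
sed -i 's/50 if .samp. not in k else 46/*((50,.4) if "samp" not in k else (60,.65))/; s/(96,145)/(95,147)/' f0.py; python3 f0.py
```

```text
A right1 [ 0.6305  0.1269 -0.572 ] -32.8 0.0022
C right2 [ 0.6468 -0.1032  2.8712] 164.5 0.0011
B left1 [ 0.4877  0.1036 -2.4485] -140.3 0.0012
D left2 [ 0.4778 -0.0819  2.3934] 137.1 0.0007
sampL [0.666  0.3491 1.5449] 88.5 0.0019
  tray [0.5031 0.3533] -0.0259
sampR [ 0.6754 -0.3306  1.6919] 96.9 0.0012
  tray [ 0.5136 -0.3502] 0.1211
```

```bash
python3 -c "
import cv2,numpy as np
a=cv2.imread('pics/fit0a.png')[:,:330];b=cv2.imread('pics/fit0b.png')[:,330:]
cv2.imwrite('pics/fit0c.png',np.hstack([a,b]))"
```

```text
(no output)
```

View pics/fit0c.png

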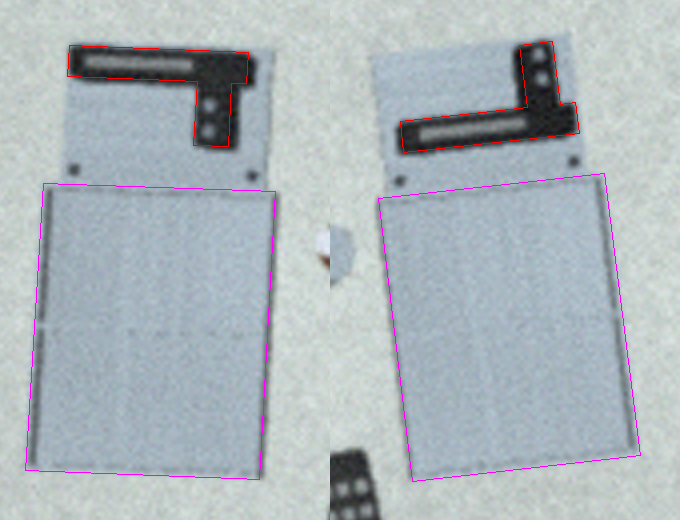

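```bash
cat > plan.py <<'E'
from h import *
c=load("top0.npz")
O={}
for n,u,v,z,r in(("glue",137.6,181,.11,.018),("flux",213.6,189.4,.11,.019),("spray",296.6,183.5,.12,.020)):
    O[n]=(px2w(c,[u],[v],z)[0,:2],r); print(n,O[n][0].round(3))
F={"A":(-1,.6305,.1269,-.572),"C":(-1,.6468,-.1032,2.8712),"B":(1,.4877,.1036,-2.4485),"D":(1,.4778,-.0819,2.3934)}
def body(g,ja):
    for n,(p,r) in O.items():
        d=np.array(p)-g; a=[abs(d@[np.cos(ja),np.sin(ja)])-.0885,abs(d@[-np.sin(ja),np.cos(ja)])-.0375]
        gap=np.hypot(*np.maximum(a,0))-r if max(a)>0 else max(a)-r
        if gap<.05: print("   ",n,"gap %.0f mm"%(gap*1e3))
def rot(t):return np.array([[np.cos(t),-np.sin(t)],[np.sin(t),np.cos(t)]])
if __name__=="__main__":
    for k,(s,x,y,t) in F.items():
        for gx in(-.008,.01,.03):
            g=np.array([x,y])+rot(t)@[gx,-.0225*s]; print(k,gx,g.round(4),"foot yaw %.3f jaw %.3f"%(t,(t+np.pi/2+np.pi/2)%np.pi-np.pi/2)); body(g,t+np.pi/2)
    for n,o,t in(("L",np.array([.503,.352]),-.025),("R",np.array([.513,-.3495]),.123)):
        for m,sx in(("near",-1),("far",1)):
            p=o+rot(t)@[.0495*sx,0]; print(n,m,p.round(4),t)
E
python3 plan.py
```

```text
glue [0.556 0.206]
flux [0.537 0.007]
spray [ 0.554 -0.21 ]
A -0.008 [0.636  0.1501] foot yaw -0.572 jaw 0.999
    glue gap 41 mm
A 0.01 [0.6511 0.1404] foot yaw -0.572 jaw 0.999
A 0.03 [0.6679 0.1296] foot yaw -0.572 jaw 0.999
C -0.008 [ 0.6485 -0.127 ] foot yaw 2.871 jaw 1.300
    spray gap 16 mm
C 0.01 [ 0.6312 -0.1222] foot yaw 2.871 jaw 1.300
    spray gap 2 mm
C 0.03 [ 0.6119 -0.1169] foot yaw 2.871 jaw 1.300
    flux gap 50 mm
    spray gap -3 mm
B -0.008 [0.4795 0.126 ] foot yaw -2.449 jaw -0.878
    flux gap 21 mm
B 0.01 [0.4656 0.1145] foot yaw -2.449 jaw -0.878
    flux gap 21 mm
B 0.03 [0.4502 0.1017] foot yaw -2.449 jaw -0.878
    flux gap 21 mm
D -0.008 [ 0.499  -0.0709] foot yaw 2.393 jaw 0.823
    flux gap -25 mm
D 0.01 [ 0.4858 -0.0586] foot yaw 2.393 jaw 0.823
    flux gap -25 mm
D 0.03 [ 0.4711 -0.045 ] foot yaw 2.393 jaw 0.823
    flux gap -25 mm
L near [0.4535 0.3532] -0.025
L far [0.5525 0.3508] -0.025
R near [ 0.4639 -0.3556] 0.123
R far [ 0.5621 -0.3434] 0.123
```

```bash
python3 - <<'E'
from plan import *
s,x,y,t=F["D"]
for gy in(.004,.008,.012): 
    g=np.array([x,y])+rot(t)@[-.04,gy]; print(g.round(4),t); body(g,t)
P=cloud(c)
m=(P[...,2]>.06)&(P[...,0]>.25)&(P[...,0]<.8)&(abs(P[...,1])<.5)
print(np.c_[P[m]][::25].round(3))
E
```

```text
glue [0.556 0.206]
flux [0.537 0.007]
spray [ 0.554 -0.21 ]
[ 0.5044 -0.112 ] 2.3934
    spray gap -5 mm
[ 0.5017 -0.115 ] 2.3934
    spray gap -5 mm
[ 0.499  -0.1179] 2.3934
    spray gap -5 mm
[[ 0.573  0.213  0.075]
 [ 0.571 -0.206  0.119]
 [ 0.568 -0.214  0.123]
 [ 0.566 -0.214  0.116]
 [ 0.563 -0.206  0.124]
 [ 0.56  -0.193  0.121]
 [ 0.557  0.192  0.069]
 [ 0.553  0.198  0.09 ]
 [ 0.551  0.214  0.078]
 [ 0.552 -0.203  0.121]
 [ 0.55   0.008  0.08 ]
 [ 0.546  0.21   0.072]
 [ 0.548 -0.201  0.116]
 [ 0.545 -0.     0.078]
 [ 0.54   0.013  0.112]
 [ 0.54   0.022  0.072]
 [ 0.537  0.021  0.079]
 [ 0.532  0.013  0.114]
 [ 0.532 -0.003  0.074]
 [ 0.527 -0.003  0.07 ]]
```

```bash
cat > pl.py <<'E'
from h import *
from station import sensors
import sys
def Rt(yaw,tilt=0): # tool down, yaw of jaw axis; tilt about tool x
    return R.from_euler('z',yaw)*R.from_euler('x',np.pi)*R.from_euler('x',tilt)
def rows(p,r,n,p0=None,r0=None,dmm=0):
    o=sensors.get_obs()
    if p0 is None: p0=o["ee_pos"];r0=R.from_euler('xyz',o["eef_rot"])
    out=[];p=np.array(p,float)
    for k in range(n):
        rv=(r0.inv()*r).as_rotvec()/(n-k); dp=r0.inv().apply(p-p0)/(n-k)*1e3
        a=np.r_[dp.round(dmm),rv.round(3)]+0.0
        out.append(" ".join("%g"%x for x in a))
        p0=p0+r0.apply(a[:3]*1e-3); r0=r0*R.from_rotvec(a[3:])
    return "; ".join(out),p0,r0
def go(wps): # list of (p,r,n)
    p0=r0=None;s=[]
    for w in wps:
        t,p0,r0=rows(*w[:3],p0,r0);s.append(t)
    o=sensors.get_obs();print("t %.2f"%o["time_s"],o["ee_pos"].round(4),o["eef_rot"].round(3),o["force"].round(1),"w %.4f"%o["grip_width"])
    print("; ".join(s))
def rot(t):return np.array([[np.cos(t),-np.sin(t)],[np.sin(t),np.cos(t)]])
GX=-.010
F={"A":(-1,.6305,.1269,-.572),"C":(-1,.6468,-.1032,2.8712),"B":(1,.4877,.1036,-2.4485),"D":(1,.4778,-.0819,2.3934)}
T={"L":(.503,.352,-.025),"R":(.513,-.3495,.123)}
PL={"B":("L",-1,-1),"D":("L",1,1),"A":("R",1,-1),"C":("R",-1,1)} # tray, compartment, toe y-sign
def near(a,ref):
    a=a%np.pi; return min([a-2*np.pi,a-np.pi,a,a+np.pi],key=lambda b:abs(b-ref))
def foot_tool(k,s,x,y,t,h,tilt=0,ref=0,z0=0,gx=None):
    """tool pose gripping foot: grasp point height h above foot underside (at z0)"""
    gx=GX if gx is None else gx
    g=np.r_[np.array([x,y])+rot(t)@[gx,-.0225*s],z0+h]
    yaw=near(t+np.pi/2,ref)
    r=Rt(yaw,tilt); return g-r.apply([0,0,.078]),r,yaw
def place(k):
    tr,cs,sg=PL[k];s=F[k][0];x,y,t=T[tr]
    ft=t+sg*np.pi/2; o=np.array([x,y])+rot(t)@[cs*.0495,0]+rot(ft)@[0,.004*s]
    return s,o[0],o[1],ft
E
python3 - <<'E'
from pl import *
o=sensors.get_obs();q1=np.arctan2(.127,.48)
p,r,y=foot_tool("B",*F["B"],.032,ref=0);print(p,y, place("B"), foot_tool("B",*place("B"),.032,ref=y,z0=.004)[::2])
go([(p*[1,1,0]+[0,0,.27],r,16)])
E
```

```text
[0.48101705 0.12729785 0.11      ] -0.8777036732051036 (1, np.float64(0.4575142180094555), np.float64(0.3531373815141194), -1.5957963267948965) (array([0.43527122, 0.3636967 , 0.114     ]), -0.02499999999999991)
t 0.10 [0.1253 0.5354 0.3021] [-3.142e+00  1.000e-03  1.341e+00] [-0.4  0.4 -0.4] w 0.0939
-20 27 2 0 0 0.139; -16 30 2 0 0 0.139; -11 32 2 0 0 0.139; -7 33 2 0 0 0.139; -2 34 2 0 0 0.139; 2 34 2 0 0 0.139; 7 33 2 0 0 0.138; 12 32 2 0 0 0.139; 16 30 2 0 0 0.138; 20 27 2 0 0 0.139; 23 24 2 0 0 0.138; 27 21 2 0 0 0.139; 29 17 2 0 0 0.138; 31 13 2 0 0 0.139; 33 9 2 0 0 0.138; 33 4 2 0.001 -0.001 0.139
```

Emit:
move_arm --rows "-20 27 2 0 0 0.139; -16 30 2 0 0 0.139; -11 32 2 0 0 0.139; -7 33 2 0 0 0.139; -2 34 2 0 0 0.139; 2 34 2 0 0 0.139; 7 33 2 0 0 0.138; 12 32 2 0 0 0.139; 16 30 2 0 0 0.138; 20 27 2 0 0 0.139; 23 24 2 0 0 0.138; 27 21 2 0 0 0.139; 29 17 2 0 0 0.138; 31 13 2 0 0 0.139; 33 9 2 0 0 0.138; 33 4 2 0 0 0.139" --grip 0.2

```text
time_s: 2.1
ee_pos: [0.4753, 0.1027, 0.2663]
eef_rot: [3.134, -0.001, -0.948]
force: [-0.1, 0.8, -0.1]
grip_width: 0.0564
```

```bash
python3 - <<'E'
from pl import *
from station import camera
c=camera("wrist");cv2.imwrite("pics/w1.png",cv2.convertScaleAbs(c["color"],alpha=1.6));print(c["mtx"],c["hand_eye"])
p,r,y=foot_tool("B",*F["B"],.032,ref=-.88)
go([(p+[0,0,.09],r,4),(p+[0,0,.02],r,3)])
E
```

```text
[[297.31863964   0.         256.19200788]
 [  0.         297.31863964 192.86773363]
 [  0.           0.           1.        ]] [[ 9.99999880e-01 -1.65346386e-04  4.61085482e-04  2.50946532e-04]
 [ 5.30213878e-05  9.72313224e-01  2.33681390e-01 -6.62236858e-02]
 [-4.86957885e-04 -2.33681337e-01  9.72313116e-01 -8.40823825e-02]
 [ 0.00000000e+00  0.00000000e+00  0.00000000e+00  1.00000000e+00]]
t 2.15 [0.4768 0.1004 0.266 ] [ 3.134e+00 -2.000e-03 -9.570e-01] [-0.5 -1.1 -0.5] w 0.0568
-5 -5 16 0.002 0 -0.02; -5 -5 17 0.002 -0.001 -0.02; -5 -5 16 0.002 0 -0.019; -4 -5 17 0.002 -0.001 -0.02; 0 0 23 0 0 0; 0 0 23 0 0 0; 0 0 24 0 0 0
```

View pics/w1.png

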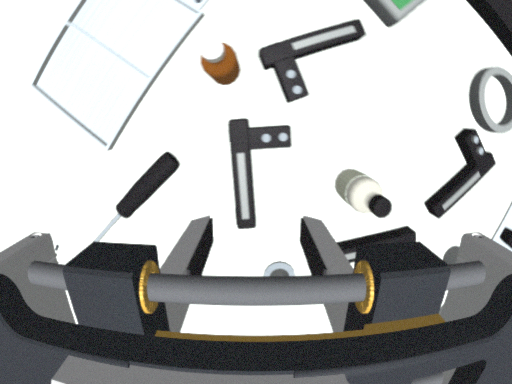

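Emit:
move_arm --rows "-5 -5 16 0.002 0 -0.02; -5 -5 17 0.002 -0.001 -0.02; -5 -5 16 0.002 0 -0.019; -4 -5 17 0.002 -0.001 -0.02; 0 0 23 0 0 0; 0 0 20 0 0 0; 0 0 5 0 0 0; 0 0 0 0 0 0"

```text
time_s: 3.15
ee_pos: [0.4763, 0.1338, 0.1415]
eef_rot: [3.136, 0.004, -0.855]
force: [0.4, -0.7, 0.2]
grip_width: 0.0567
```

```bash
cat > q.py <<'E'
from pl import *
# usage: q.py foot pick|place dz:n ... 
k,w=sys.argv[1:3];tilt=float(__import__('os').environ.get('TILT',0))
o=sensors.get_obs();ref=R.from_euler('xyz',o["eef_rot"]).as_matrix()[:,0];ref=np.arctan2(ref[1],ref[0])
if w=="pick": p,r,y=foot_tool(k,*F[k],.032,tilt,ref)
else: p,r,y=foot_tool(k,*place(k),.032,tilt,ref,.004)
print("target",p.round(4),"yaw %.3f now %.3f"%(y,ref))
L=[]
for a in sys.argv[3:]:
    d,n=a.split(":");L.append((p+[0,0,float(d)],r,int(n)))
go(L)
E
python3 q.py B pick .005:1 0:1
```

```text
target [0.481  0.1273 0.11  ] yaw -0.878 now -0.855
t 3.15 [0.4763 0.1338 0.1415] [ 3.136  0.004 -0.855] [ 0.4 -0.7  0.2] w 0.0567
8 1 26 0.005 0.004 0.022; 0 0 5 0 0 0
```

Emit:
move_arm --rows "8 1 10 0 0.004 0.022; 0 0 0 0 0 0"

```text
time_s: 3.4
ee_pos: [0.4812, 0.127, 0.1316]
eef_rot: [3.138, -0.001, -0.878]
force: [-0.4, -0.5, -0.5]
grip_width: 0.0563
```

```bash
python3 q.py B pick .005:1 0:1
```

```text
target [0.481  0.1273 0.11  ] yaw -0.878 now -0.878
t 3.40 [0.4812 0.127  0.1316] [ 3.138e+00 -1.000e-03 -8.780e-01] [-0.4 -0.5 -0.5] w 0.0563
0 0 17 0.004 -0.001 0; 0 0 5 0 0 0
```

Well aligned. Descend, settle, then close.

Emit:
move_arm --rows "0 0 14 0.003 0 0; 0 0 7 0 0 0; 0 0 0 0 0 0"

```text
time_s: 3.78
ee_pos: [0.4813, 0.1268, 0.1093]
eef_rot: [3.141, -0.001, -0.878]
force: [-0.2, 0.2, -0.8]
grip_width: 0.0568
```

Emit:
move_arm --rows "0 0 0 0 0 0; 0 0 0 0 0 0; 0 0 0 0 0 0; 0 0 0 0 0 0" --grip -1 --newtons 30

```text
time_s: 4.28
ee_pos: [0.4816, 0.1269, 0.1099]
eef_rot: [-3.141, -0.001, -0.878]
force: [0.2, 0.3, -1.0]
grip_width: 0.0217
```

```bash
python3 q.py B pick 0.06:3 .16:4
```

```text
target [0.481  0.1273 0.11  ] yaw -0.878 now -0.878
t 4.28 [0.4816 0.1269 0.1099] [-3.141e+00 -1.000e-03 -8.780e-01] [ 0.2  0.3 -1. ] w 0.0217
0 0 -20 0 0 0; 0 0 -20 0 -0.001 0; -1 0 -20 -0.001 0 0; 0 0 -25 0 0 0; 0 0 -25 0 0 0; 0 0 -25 0 0 0; 0 0 -25 0 0 0
```

Gripped at 21.7 mm (the 22 mm bar). Lift.

Emit:
move_arm --rows "0 0 -10 0 0 0; 0 0 -25 0 0 0; 0 0 -35 0 0 0; 0 0 -35 0 0 0; 0 0 -30 0 0 0; 0 0 -15 0 0 0"

```text
time_s: 5.03
ee_pos: [0.4806, 0.1269, 0.2666]
eef_rot: [3.141, -0.001, -0.878]
force: [-0.1, 0.9, -0.2]
grip_width: 0.0216
```

```bash
python3 q.py B place .146:9
```

```text
target [0.4353 0.3637 0.114 ] yaw -0.025 now -0.878
t 5.03 [0.4806 0.1269 0.2666] [ 3.141e+00 -1.000e-03 -8.780e-01] [-0.1  0.9 -0.2] w 0.0216
-23 -13 1 0 0 -0.095; -22 -15 1 0 0 -0.095; -21 -17 1 0 0 -0.095; -19 -19 1 0 0 -0.095; -17 -21 0 0 0 -0.095; -15 -22 1 0 0 -0.095; -13 -24 0 0 0 -0.094; -10 -25 1 0 0 -0.095; -8 -25 0 0.001 0 -0.094
```

Emit:
move_arm --rows "-23 -13 1 0 0 -0.095; -22 -15 1 0 0 -0.095; -21 -17 1 0 0 -0.095; -19 -19 1 0 0 -0.095; -17 -21 0 0 0 -0.095; -15 -22 1 0 0 -0.095; -13 -24 0 0 0 -0.094; -7 -18 1 0 0 -0.07; -3 -10 0 0 0 -0.03; 0 0 0 0 0 0"

```text
time_s: 6.28
ee_pos: [0.436, 0.346, 0.2586]
eef_rot: [3.137, 0.003, -0.091]
force: [0.2, -0.5, -0.7]
grip_width: 0.0217
```

```bash
python3 q.py B place .10:2 .04:2
```

```text
target [0.4353 0.3637 0.114 ] yaw -0.025 now -0.091
t 6.28 [0.436  0.346  0.2586] [ 3.137e+00  3.000e-03 -9.100e-02] [ 0.2 -0.5 -0.7] w 0.0217
-1 -9 22 0.002 0.002 -0.033; -1 -9 23 0.002 0.002 -0.033; 0 0 30 0 0 0; 0 0 30 0 0 0
```

Emit:
move_arm --rows "-1 -9 22 0.002 0.002 -0.033; -1 -9 23 0.002 0.002 -0.033; 0 0 30 0 0 0; 0 0 25 0 0 0; 0 0 0 0 0 0; 0 0 0 0 0 0"

```text
time_s: 7.02
ee_pos: [0.4372, 0.3609, 0.1575]
eef_rot: [-3.141, -0.002, -0.033]
force: [0.2, 0.1, -0.7]
grip_width: 0.0219
```

```bash
python3 q.py B place .02:2 .0:3
```

```text
target [0.4353 0.3637 0.114 ] yaw -0.025 now -0.033
t 7.03 [0.4372 0.3609 0.1575] [-3.141e+00 -2.000e-03 -3.300e-02] [ 0.2  0.1 -0.7] w 0.0219
-1 -1 12 0 -0.001 -0.004; -1 -2 12 0 -0.001 -0.004; 0 0 7 0 0 0; 0 0 6 0 0 0; 0 0 7 0 0 0
```

Emit:
move_arm --rows "-1 -1 12 0 -0.001 -0.004; -1 -2 12 0 -0.001 -0.004; 0 0 7 0 0 0; 0 0 6 0 0 0; 0 0 2 0 0 0; 0 0 0 0 0 0"

```text
time_s: 7.78
ee_pos: [0.4358, 0.3643, 0.1176]
eef_rot: [-3.14, -0.002, -0.026]
force: [0.4, -0.4, -1.2]
grip_width: 0.0218
```

```bash
python3 q.py B place .0:2
```

```text
target [0.4353 0.3637 0.114 ] yaw -0.025 now -0.026
t 7.78 [0.4358 0.3643 0.1176] [-3.14e+00 -2.00e-03 -2.60e-02] [ 0.4 -0.4 -1.2] w 0.0218
0 0 2 -0.001 -0.001 0; 0 1 2 -0.001 -0.001 -0.001
```

Emit:
move_arm --rows "0 0 2 0 0 0; 0 0 2 0 0 0; 0 0 0 0 0 0"

```text
time_s: 8.15
ee_pos: [0.436, 0.3645, 0.1139]
eef_rot: [-3.139, -0.003, -0.026]
force: [-0.3, -0.0, -0.6]
grip_width: 0.0219
```

Emit:
move_arm --rows "0 0 1 0 0 0; 0 0 0 0 0 0"

```text
time_s: 8.4
ee_pos: [0.4361, 0.3646, 0.1141]
eef_rot: [-3.139, -0.003, -0.026]
force: [-0.7, 0.9, -0.7]
grip_width: 0.0215
```

Emit:
move_arm --rows "0 0 0 0 0 0; 0 0 0 0 0 0; 0 0 0 0 0 0" --grip -0.1

```text
time_s: 8.78
ee_pos: [0.4362, 0.3646, 0.114]
eef_rot: [-3.139, -0.003, -0.026]
force: [-0.0, -0.0, -0.1]
grip_width: 0.0418
```

Emit:
move_arm --rows "0 0 -10 0 0 0; 0 0 -30 0 0 0; 0 0 -40 0 0 0; 0 0 -40 0 0 0; 0 0 -15 0 0 0"

```text
time_s: 9.4
ee_pos: [0.4354, 0.364, 0.2543]
eef_rot: [-3.139, -0.003, -0.026]
force: [-0.0, -0.5, -0.7]
grip_width: 0.0421
```

```bash
python3 - <<'E'
from fit import *
from station import camera
c=camera("top");cv2.imwrite("pics/t1.png",cv2.convertScaleAbs(cv2.resize(c["color"][120:245,60:220],(640,500),interpolation=cv2.INTER_CUBIC),alpha=1.8))
E
python3 q.py A pick .15:11
```

```text
target [0.6343 0.1512 0.11  ] yaw 0.999 now -0.026
t 9.45 [0.4355 0.3641 0.2551] [-3.139e+00 -3.000e-03 -2.600e-02] [-0.7  0.4  1.9] w 0.0420
19 19 0 0 0 -0.093; 17 21 0 0 0 -0.093; 15 22 -1 0 0 -0.093; 13 23 0 0 -0.001 -0.093; 10 24 -1 0 0 -0.093; 8 25 0 0 -0.001 -0.093; 6 26 -1 0 0 -0.093; 3 26 0 0 -0.001 -0.093; 1 26 -1 0 0 -0.093; -2 27 0 0 -0.001 -0.094; -4 26 -1 0 0 -0.093
```

View pics/t1.png

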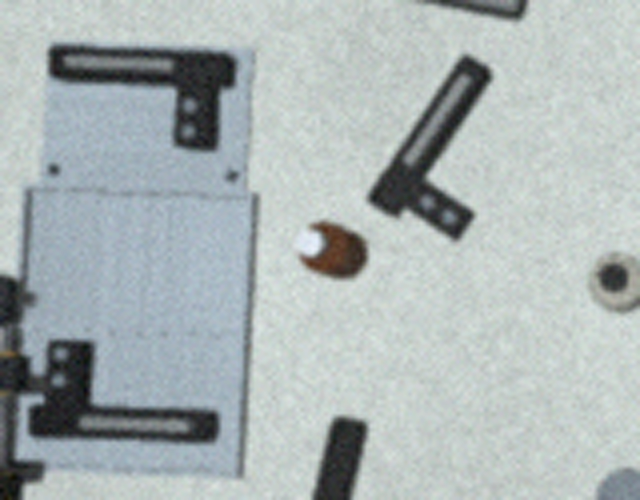

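B lies flat inside the near compartment (bar about (125,425), neck (70,375)). On to A.

Emit:
move_arm --rows "19 19 0 0 0 -0.093; 17 21 0 0 0 -0.093; 15 22 -1 0 0 -0.093; 13 23 0 0 0 -0.093; 10 24 -1 0 0 -0.093; 8 25 0 0 0 -0.093; 6 26 -1 0 0 -0.093; 3 26 0 0 0 -0.093; 1 26 -1 0 0 -0.093; -1 18 0 0 0 -0.07; -2 10 -1 0 0 -0.03; 0 0 0 0 0 0" --grip 0.2

```text
time_s: 10.95
ee_pos: [0.6226, 0.1644, 0.2423]
eef_rot: [-3.13, 0.014, 0.943]
force: [0.9, -0.8, -0.3]
grip_width: 0.0565
```

```bash
python3 q.py A pick .10:2 .035:3
```

```text
target [0.6343 0.1512 0.11  ] yaw 0.999 now 0.943
t 10.95 [0.6226 0.1644 0.2423] [-3.13   0.014  0.943] [ 0.9 -0.8 -0.3] w 0.0565
-2 9 16 -0.006 0.007 -0.028; -2 8 16 -0.006 0.006 -0.028; 0 0 22 0 0 0; 0 0 22 0 0 0; 0 0 21 0 0 0
```

Emit:
move_arm --rows "-2 9 16 -0.006 0.007 -0.028; -2 8 16 -0.006 0.006 -0.028; 0 0 22 0 0 0; 0 0 22 0 0 0; 0 0 15 0 0 0; 0 0 0 0 0 0; 0 0 0 0 0 0"

```text
time_s: 11.82
ee_pos: [0.6313, 0.1534, 0.1448]
eef_rot: [-3.138, 0.003, 0.998]
force: [0.0, 0.5, 0.4]
grip_width: 0.0567
```

```bash
python3 q.py A pick .02:1 .005:2
```

```text
target [0.6343 0.1512 0.11  ] yaw 0.999 now 0.998
t 11.82 [0.6313 0.1534 0.1448] [-3.138e+00  3.000e-03  9.980e-01] [0.  0.5 0.4] w 0.0567
0 4 15 -0.003 0.003 0; 0 0 7 0 0 0; 0 0 8 0 0 0
```

Emit:
move_arm --rows "0 4 15 -0.003 0.003 0; 0 0 10 0 0 0; 0 0 6 0 0 0; 0 0 0 0 0 0; 0 0 0 0 0 0"

```text
time_s: 12.45
ee_pos: [0.6353, 0.1511, 0.1126]
eef_rot: [3.141, -0.001, 0.998]
force: [-0.8, 0.3, -0.2]
grip_width: 0.0561
```

```bash
python3 q.py A pick 0:1
```

```text
target [0.6343 0.1512 0.11  ] yaw 0.999 now 0.998
t 12.45 [0.6353 0.1511 0.1126] [ 3.141e+00 -1.000e-03  9.980e-01] [-0.8  0.3 -0.2] w 0.0561
0 -1 3 0.001 -0.001 -0.001
```

Emit:
move_arm --rows "0 -1 3 0 0 0; 0 0 0 0 0 0"

```text
time_s: 12.7
ee_pos: [0.6345, 0.1518, 0.1099]
eef_rot: [3.14, -0.002, 0.998]
force: [0.3, -0.4, -0.1]
grip_width: 0.0567
```

Emit:
move_arm --rows "0 0 0 0 0 0; 0 0 0 0 0 0; 0 0 0 0 0 0; 0 0 0 0 0 0" --grip -1

```text
time_s: 13.2
ee_pos: [0.6346, 0.1518, 0.1103]
eef_rot: [3.14, -0.002, 0.998]
force: [-0.1, -1.1, -0.8]
grip_width: 0.0219
```

Emit:
move_arm --rows "0 0 -10 0 0 0; 0 0 -25 0 0 0; 0 0 -40 0 0 0; 0 0 -40 0 0 0; 0 0 -35 0 0 0; 0 0 -15 0 0 0"

```text
time_s: 13.95
ee_pos: [0.6335, 0.1516, 0.2815]
eef_rot: [3.141, -0.001, 0.998]
force: [0.3, 0.9, -1.5]
grip_width: 0.0214
```

```bash
python3 q.py A place .156:14
```

```text
target [ 0.5793 -0.3312  0.114 ] yaw 0.123 now 0.998
t 13.95 [0.6335 0.1516 0.2815] [ 3.141e+00 -1.000e-03  9.980e-01] [ 0.3  0.9 -1.5] w 0.0214
-31 15 1 0 0 0.063; -30 17 1 0 0 0.062; -29 19 1 0 0 0.063; -28 21 1 0 0 0.062; -26 23 1 0 0 0.063; -25 24 1 0 0 0.062; -23 26 1 0 0 0.063; -22 27 1 0 0 0.062; -20 29 1 0 0 0.063; -18 30 0 0 0 0.062; -16 31 1 0 0 0.063; -14 31 0 0 0 0.062; -12 32 1 0 0 0.063; -10 34 0 0 -0.001 0.062
```

Emit:
move_arm --rows "-31 15 1 0 0 0.063; -30 17 1 0 0 0.062; -29 19 1 0 0 0.063; -28 21 1 0 0 0.062; -26 23 1 0 0 0.063; -25 24 1 0 0 0.062; -23 26 1 0 0 0.063; -22 27 1 0 0 0.062; -20 29 1 0 0 0.063; -18 30 0 0 0 0.062; -16 31 1 0 0 0.063; -14 31 0 0 0 0.062; -8 22 1 0 0 0.05; -4 12 0 0 0 0.03; 0 0 0 0 0 0; 0 0 0 0 0 0"

```text
time_s: 15.95
ee_pos: [0.5736, -0.3096, 0.2608]
eef_rot: [-3.134, 0.012, 0.143]
force: [-0.3, -0.2, -1.8]
grip_width: 0.0215
```

```bash
python3 q.py A place .10:2 .035:3
```

```text
target [ 0.5793 -0.3312  0.114 ] yaw 0.123 now 0.143
t 15.95 [ 0.5736 -0.3096  0.2608] [-3.134  0.012  0.143] [-0.3 -0.2 -1.8] w 0.0215
2 11 23 -0.004 0.006 0.01; 1 11 24 -0.003 0.006 0.01; 0 0 22 0 0 0; 0 0 21 0 0 0; 0 0 22 0 0 0
```

Emit:
move_arm --rows "2 11 23 -0.004 0.006 0.01; 1 11 24 -0.003 0.006 0.01; 0 0 22 0 0 0; 0 0 21 0 0 0; 0 0 15 0 0 0; 0 0 0 0 0 0; 0 0 0 0 0 0"

```text
time_s: 16.82
ee_pos: [0.5823, -0.3258, 0.1552]
eef_rot: [3.14, -0.004, 0.132]
force: [0.9, 0.2, -0.4]
grip_width: 0.0214
```

```bash
python3 q.py A place .02:1 .005:2
```

```text
target [ 0.5793 -0.3312  0.114 ] yaw 0.123 now 0.132
t 16.82 [ 0.5823 -0.3258  0.1552] [ 3.14  -0.004  0.132] [ 0.9  0.2 -0.4] w 0.0214
-4 5 21 0.002 -0.004 0.009; 0 0 8 0 0 0; 0 0 7 0 0 0
```

Emit:
move_arm --rows "-4 5 15 0.002 -0.004 0.009; 0 0 11 0 0 0; 0 0 7 0 0 0; 0 0 0 0 0 0; 0 0 0 0 0 0"

```text
time_s: 17.45
ee_pos: [0.5791, -0.332, 0.1209]
eef_rot: [3.141, -0.0, 0.123]
force: [-0.1, -0.8, -1.5]
grip_width: 0.0215
```

```bash
python3 q.py A place 0:2
```

```text
target [ 0.5793 -0.3312  0.114 ] yaw 0.123 now 0.123
t 17.45 [ 0.5791 -0.332   0.1209] [ 3.141 -0.     0.123] [-0.1 -0.8 -1.5] w 0.0215
0 0 3 0 0 0; 0 -1 4 0 0 0
```

Emit:
move_arm --rows "0 0 3 0 0 0; 0 -1 3 0 0 0; 0 0 1 0 0 0; 0 0 0 0 0 0"

```text
time_s: 17.95
ee_pos: [0.5792, -0.3309, 0.1143]
eef_rot: [3.141, -0.001, 0.123]
force: [0.4, -0.2, -1.7]
grip_width: 0.0214
```

Emit:
move_arm --rows "0 0 1 0 0 0; 0 0 0 0 0 0"

```text
time_s: 18.2
ee_pos: [0.5793, -0.331, 0.1145]
eef_rot: [3.14, -0.002, 0.123]
force: [0.2, 0.1, -2.3]
grip_width: 0.0218
```

Emit:
move_arm --rows "0 0 0 0 0 0; 0 0 0 0 0 0; 0 0 0 0 0 0" --grip -0.1

```text
time_s: 18.58
ee_pos: [0.5795, -0.3311, 0.1145]
eef_rot: [3.14, -0.002, 0.123]
force: [0.2, 1.3, -0.1]
grip_width: 0.0421
```

Emit:
move_arm --rows "0 0 -10 0 0 0; 0 0 -30 0 0 0; 0 0 -40 0 0 0; 0 0 -40 0 0 0; 0 0 -15 0 0 0"

```text
time_s: 19.2
ee_pos: [0.5788, -0.3308, 0.2548]
eef_rot: [3.14, -0.002, 0.123]
force: [0.2, -0.6, -0.5]
grip_width: 0.0422
```

```bash
python3 - <<'E'
from fit import *
from station import camera
c=camera("top");np.savez("t2.npz",**c);cv2.imwrite("pics/t2.png",cv2.convertScaleAbs(cv2.resize(c["color"][120:245,220:380],(640,500),interpolation=cv2.INTER_CUBIC),alpha=1.8))
E
python3 q.py C pick .15:12
```

```text
target [ 0.6504 -0.1276  0.11  ] yaw 1.300 now 0.123
t 19.25 [ 0.579  -0.3308  0.2556] [ 3.14e+00 -2.00e-03  1.23e-01] [-0.  -0.5  1.4] w 0.0422
8 -16 0 0 0 -0.098; 10 -15 0 0 0 -0.098; 11 -14 0 0 0 -0.098; 12 -13 -1 0 0 -0.098; 14 -12 0 0 0 -0.098; 15 -11 -1 0 0 -0.098; 15 -9 0 0 0 -0.098; 16 -7 -1 0.001 0 -0.098; 17 -6 0 0 0 -0.098; 18 -4 -1 0.001 0 -0.099; 18 -2 0 0 0 -0.098; 17 -1 -1 0.001 0 -0.099
```

View pics/t2.png

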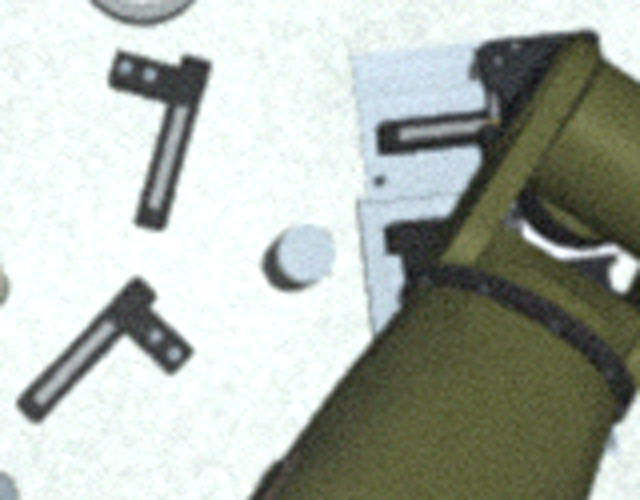

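Emit:
move_arm --rows "8 -16 0 0 0 -0.098; 10 -15 0 0 0 -0.098; 11 -14 0 0 0 -0.098; 12 -13 -1 0 0 -0.098; 14 -12 0 0 0 -0.098; 15 -11 -1 0 0 -0.098; 15 -9 0 0 0 -0.098; 16 -7 -1 0 0 -0.098; 17 -6 0 0 0 -0.098; 18 -4 -1 0 0 -0.099; 12 -2 0 0 0 -0.07; 7 -1 -1 0 0 -0.04; 0 0 0 0 0 0; 0 0 0 0 0 0" --grip 0.2

```text
time_s: 21.0
ee_pos: [0.64, -0.1353, 0.2405]
eef_rot: [-3.119, -0.0, 1.247]
force: [0.1, -0.3, 0.8]
grip_width: 0.0562
```

```bash
python3 q.py C pick .10:2 .035:3
```

```text
target [ 0.6504 -0.1276  0.11  ] yaw 1.300 now 1.247
t 21.00 [ 0.64   -0.1353  0.2405] [-3.119 -0.     1.247] [ 0.1 -0.3  0.8] w 0.0562
5 4 15 -0.011 -0.001 -0.027; 6 4 15 -0.011 0 -0.026; 0 0 22 0 0 0; 0 0 22 0 0 0; 0 0 21 0 0 0
```

Emit:
move_arm --rows "5 4 15 -0.011 -0.001 -0.027; 6 4 15 -0.011 0 -0.026; 0 0 15 0 0 0; 0 0 0 0 0 0; 0 0 0 0 0 0"

```text
time_s: 21.62
ee_pos: [0.6507, -0.1273, 0.1907]
eef_rot: [-3.141, 0.0, 1.302]
force: [-0.3, -0.4, -0.6]
grip_width: 0.0566
```

```bash
python3 q.py C pick .05:2 .025:2
```

```text
target [ 0.6504 -0.1276  0.11  ] yaw 1.300 now 1.302
t 21.62 [ 0.6507 -0.1273  0.1907] [-3.141  0.     1.302] [-0.3 -0.4 -0.6] w 0.0566
0 0 15 0 0 0.001; 0 0 16 -0.001 0 0; 0 0 12 0 0 0; 0 0 13 0 0 0
```

Emit:
move_arm --rows "0 0 20 0 0 0; 0 0 25 0 0 0; 0 0 18 0 0 0; 0 0 10 0 0 0; 0 0 4 0 0 0; 0 0 0 0 0 0; 0 0 0 0 0 0"

```text
time_s: 22.5
ee_pos: [0.651, -0.1277, 0.1104]
eef_rot: [3.14, 0.0, 1.301]
force: [-0.4, -0.1, 0.6]
grip_width: 0.0562
```

```bash
python3 q.py C pick 0:1
```

```text
target [ 0.6504 -0.1276  0.11  ] yaw 1.300 now 1.301
t 22.50 [ 0.651  -0.1277  0.1104] [3.14  0.    1.301] [-0.4 -0.1  0.6] w 0.0562
0 -1 0 0.002 0 0.001
```

Emit:
move_arm --rows "0 0 0 0 0 0; 0 0 0 0 0 0; 0 0 0 0 0 0; 0 0 0 0 0 0" --grip -1

```text
time_s: 23.0
ee_pos: [0.6514, -0.1278, 0.1117]
eef_rot: [3.138, 0.0, 1.301]
force: [0.4, -0.5, -0.2]
grip_width: 0.0217
```

Emit:
move_arm --rows "0 0 -10 0 0 0; 0 0 -25 0 0 0; 0 0 -40 0 0 0; 0 0 -40 0 0 0; 0 0 -35 0 0 0; 0 0 -15 0 0 0; 0 0 0 0 0 0"

```text
time_s: 23.88
ee_pos: [0.6502, -0.1275, 0.2833]
eef_rot: [3.139, 0.0, 1.301]
force: [-0.6, 0.4, -2.2]
grip_width: 0.0215
```

```bash
python3 q.py C place .156:13
```

```text
target [ 0.4467 -0.3678  0.114 ] yaw 0.123 now 1.301
t 23.88 [ 0.6502 -0.1275  0.2833] [3.139 0.    1.301] [-0.6  0.4 -2.2] w 0.0215
-22 -10 1 0 0 0.091; -23 -8 1 0 0 0.091; -23 -6 1 0 0 0.091; -24 -4 1 0 0 0.091; -24 -2 1 0 0 0.09; -24 1 1 0 0 0.091; -24 3 1 0 0 0.09; -24 5 1 0 0 0.091; -23 7 1 0 0 0.09; -23 9 1 0 0 0.091; -22 11 1 0 -0.001 0.09; -20 13 1 0.001 0 0.091; -20 14 1 0 -0.001 0.09
```

Emit:
move_arm --rows "-22 -10 1 0 0 0.091; -23 -8 1 0 0 0.091; -23 -6 1 0 0 0.091; -24 -4 1 0 0 0.091; -24 -2 1 0 0 0.09; -24 1 1 0 0 0.091; -24 3 1 0 0 0.09; -24 5 1 0 0 0.091; -23 7 1 0 0 0.09; -23 9 1 0 0 0.091; -22 11 1 0 0 0.09; -15 9 1 0 0 0.07; -8 6 1 0 0 0.04; 0 0 0 0 0 0; 0 0 0 0 0 0"

```text
time_s: 25.75
ee_pos: [0.446, -0.3524, 0.2454]
eef_rot: [-3.12, 0.025, 0.16]
force: [-0.7, -0.6, -1.8]
grip_width: 0.0219
```

```bash
python3 q.py C place .10:2 .08:1
```

```text
target [ 0.4467 -0.3678  0.114 ] yaw 0.123 now 0.160
t 25.75 [ 0.446  -0.3524  0.2454] [-3.12   0.025  0.16 ] [-0.7 -0.6 -1.8] w 0.0219
0 8 16 -0.011 0.013 0.018; -1 8 15 -0.01 0.013 0.019; 0 0 20 0 0 0
```

Emit:
move_arm --rows "0 8 16 -0.011 0.013 0.018; -1 8 15 -0.01 0.013 0.019; 0 0 15 0 0 0; 0 0 0 0 0 0; 0 0 0 0 0 0"

```text
time_s: 26.38
ee_pos: [0.4488, -0.3661, 0.1979]
eef_rot: [3.141, -0.001, 0.129]
force: [0.3, -0.6, -1.5]
grip_width: 0.0217
```

```bash
python3 q.py C place .05:2 .025:2
```

```text
target [ 0.4467 -0.3678  0.114 ] yaw 0.123 now 0.129
t 26.38 [ 0.4488 -0.3661  0.1979] [ 3.141e+00 -1.000e-03  1.290e-01] [ 0.3 -0.6 -1.5] w 0.0217
-1 1 17 0 -0.001 0.003; -1 0 17 0 0 0.003; 0 0 12 0 0 0; 0 0 13 0 0 0
```

Emit:
move_arm --rows "-1 1 20 0 -0.001 0.003; -1 0 25 0 0 0.003; 0 0 15 0 0 0; 0 0 10 0 0 0; 0 0 5 0 0 0; 0 0 0 0 0 0; 0 0 0 0 0 0"

```text
time_s: 27.25
ee_pos: [0.4489, -0.3679, 0.125]
eef_rot: [3.136, -0.004, 0.125]
force: [0.3, -0.2, -1.3]
grip_width: 0.0219
```

```bash
python3 q.py C place 0:2
```

```text
target [ 0.4467 -0.3678  0.114 ] yaw 0.123 now 0.125
t 27.25 [ 0.4489 -0.3679  0.125 ] [ 3.136 -0.004  0.125] [ 0.3 -0.2 -1.3] w 0.0219
-1 0 5 0.003 -0.002 0.001; -1 0 6 0.002 -0.002 0.001
```

Emit:
move_arm --rows "-1 0 4 0.003 -0.002 0; -1 0 3 0 -0.002 0; 0 0 1 0 0 0; 0 0 0 0 0 0"

```text
time_s: 27.75
ee_pos: [0.447, -0.3684, 0.1171]
eef_rot: [3.139, -0.001, 0.125]
force: [-0.4, -0.3, -1.0]
grip_width: 0.0219
```

Emit:
move_arm --rows "0 0 1 0 0 0; 0 0 1 0 0 0; 0 0 0 0 0 0"

```text
time_s: 28.12
ee_pos: [0.4471, -0.3685, 0.1157]
eef_rot: [3.139, -0.001, 0.125]
force: [0.8, 0.0, -1.4]
grip_width: 0.0213
```

Emit:
move_arm --rows "0 0 1 0 0 0; 0 0 1 0 0 0; 0 0 0 0 0 0"

```text
time_s: 28.5
ee_pos: [0.4472, -0.3685, 0.1158]
eef_rot: [3.138, -0.001, 0.125]
force: [0.3, -1.1, -1.8]
grip_width: 0.0216
```

Emit:
move_arm --rows "0 0 0 0 0 0; 0 0 0 0 0 0; 0 0 0 0 0 0" --grip -0.1

```text
time_s: 28.88
ee_pos: [0.4473, -0.3686, 0.1156]
eef_rot: [3.138, -0.001, 0.125]
force: [-0.0, -0.7, 0.2]
grip_width: 0.0422
```

Emit:
move_arm --rows "0 0 -10 0 0 0; 0 0 -30 0 0 0; 0 0 -40 0 0 0; 0 0 -40 0 0 0; 0 0 -25 0 0 0; 0 0 0 0 0 0"

```text
time_s: 29.62
ee_pos: [0.4469, -0.368, 0.2682]
eef_rot: [3.136, -0.002, 0.125]
force: [0.7, 0.2, -0.7]
grip_width: 0.0425
```

```bash
python3 - <<'E'
from pl import *
s,x,y,t=F["D"]
for ti in(.436,-.436):
    p,r,yw=foot_tool("D",s,x,y,t,.032,ti,.5); g=np.array([x,y])+rot(t)@[GX,-.0225*s]
    print(ti,p,yw,"foot-x shift",(p[:2]-g)@rot(t)[:,0])
    B=np.array([[a,b,0] for a in(-.0885,.0885) for b in(-.0375,.0375)]); print((r.apply(B)+p).round(3).tolist())
E
TILT=.436 python3 q.py D pick .13:13;TILT=-.436 python3 q.py D pick .13:13
```

```text
0.436 [ 0.5245792  -0.09462254  0.10270296] 0.8226036732051036 foot-x shift -0.032940730723104265
[[0.439, -0.136, 0.119], [0.489, -0.183, 0.087], [0.56, -0.007, 0.119], [0.61, -0.053, 0.087]]
-0.436 [ 0.47629338 -0.04980238  0.10270296] 0.8226036732051036 foot-x shift 0.03294073072310432
[[0.391, -0.092, 0.087], [0.441, -0.138, 0.119], [0.512, 0.038, 0.087], [0.561, -0.008, 0.119]]
target [ 0.5246 -0.0946  0.1027] yaw 0.823 now 0.125
t 29.62 [ 0.4469 -0.368   0.2682] [ 3.136e+00 -2.000e-03  1.250e-01] [ 0.7  0.2 -0.7] w 0.0425
9 -20 3 0.033 -0.012 -0.053; 10 -20 3 0.033 -0.012 -0.053; 11 -19 4 0.033 -0.012 -0.053; 12 -18 4 0.032 -0.012 -0.053; 13 -17 5 0.033 -0.012 -0.053; 13 -17 5 0.032 -0.012 -0.053; 14 -16 5 0.032 -0.012 -0.053; 15 -15 6 0.033 -0.011 -0.053; 16 -13 6 0.032 -0.011 -0.052; 17 -13 6 0.033 -0.012 -0.053; 18 -11 6 0.032 -0.011 -0.052; 18 -10 6 0.033 -0.012 -0.053; 19 -9 7 0.032 -0.011 -0.052
target [ 0.4763 -0.0498  0.1027] yaw 0.823 now 0.125
t 29.62 [ 0.4469 -0.368   0.2682] [ 3.136e+00 -2.000e-03  1.250e-01] [ 0.7  0.2 -0.7] w 0.0425
5 -24 3 -0.032 0.012 -0.053; 7 -24 2 -0.032 0.012 -0.053; 8 -23 1 -0.032 0.012 -0.053; 9 -23 1 -0.032 0.012 -0.053; 10 -23 0 -0.032 0.012 -0.053; 11 -22 -1 -0.031 0.011 -0.053; 13 -21 -1 -0.032 0.012 -0.053; 14 -21 -2 -0.031 0.011 -0.053; 15 -20 -2 -0.032 0.012 -0.052; 16 -19 -3 -0.031 0.011 -0.053; 16 -18 -3 -0.032 0.012 -0.052; 18 -17 -3 -0.031 0.011 -0.053; 18 -15 -3 -0.032 0.012 -0.052
```

Emit:
move_arm --rows "9 -20 3 0.033 -0.012 -0.053; 10 -20 3 0.033 -0.012 -0.053; 11 -19 4 0.033 -0.012 -0.053; 12 -18 4 0.032 -0.012 -0.053; 13 -17 5 0.033 -0.012 -0.053; 13 -17 5 0.032 -0.012 -0.053; 14 -16 5 0.032 -0.012 -0.053; 15 -15 6 0.033 -0.011 -0.053; 16 -13 6 0.032 -0.011 -0.052; 17 -13 6 0.033 -0.012 -0.053; 18 -11 6 0.032 -0.011 -0.052; 12 -7 4 0.022 -0.01 -0.035; 7 -4 2 0.01 -0.005 -0.02; 0 0 0 0 0 0; 0 0 0 0 0 0" --grip 0.2

```text
time_s: 31.5
ee_pos: [0.5165, -0.0932, 0.2339]
eef_rot: [-2.706, 0.005, 0.821]
force: [0.7, 0.3, 0.6]
grip_width: 0.0566
```

```bash
TILT=.436 python3 q.py D pick .11:3; python3 - <<'E'
from fit import *
from station import camera
c=camera("top");np.savez("t3.npz",**c);cv2.imwrite("pics/t3.png",cv2.convertScaleAbs(cv2.resize(c["color"],(800,600),interpolation=cv2.INTER_CUBIC),alpha=1.5))
E
```

```text
target [ 0.5246 -0.0946  0.1027] yaw 0.823 now 0.821
t 31.50 [ 0.5165 -0.0932  0.2339] [-2.706  0.005  0.821] [0.7 0.3 0.6] w 0.0566
2 5 5 0 0.001 -0.001; 1 5 6 0 0.001 -0.001; 1 5 5 0 0.002 -0.001
```

View pics/t3.png

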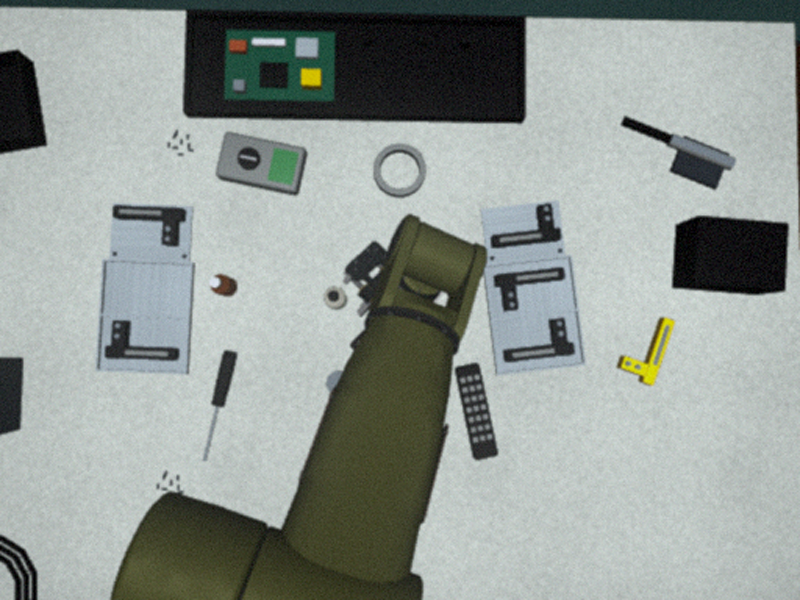

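Emit:
move_arm --rows "2 5 5 0 0.001 -0.001; 1 5 6 0 0.001 -0.001; 1 3 5 0 0.002 -0.001; 0 0 0 0 0 0; 0 0 0 0 0 0"

```text
time_s: 32.17
ee_pos: [0.5231, -0.0947, 0.2121]
eef_rot: [-2.705, -0.0, 0.82]
force: [0.4, 0.5, -0.8]
grip_width: 0.0562
```

```bash
TILT=.436 python3 q.py D pick .06:3 .035:2
```

```text
target [ 0.5246 -0.0946  0.1027] yaw 0.823 now 0.820
t 32.17 [ 0.5231 -0.0947  0.2121] [-2.705 -0.     0.82 ] [ 0.4  0.5 -0.8] w 0.0562
0 7 15 0 0 -0.001; 1 7 15 0 -0.001 -0.001; 0 8 14 0 0 0; 0 5 11 0 0 0; 0 5 12 0 0 0
```

Emit:
move_arm --rows "0 7 15 0 0 -0.001; 1 7 15 0 -0.001 -0.001; 0 8 14 0 0 0; 0 5 11 0 0 0; 0 3 6 0 0 0; 0 0 0 0 0 0; 0 0 0 0 0 0"

```text
time_s: 33.05
ee_pos: [0.5247, -0.0949, 0.1388]
eef_rot: [-2.705, 0.0, 0.823]
force: [-0.4, 0.3, -0.8]
grip_width: 0.0561
```

```bash
TILT=.436 python3 q.py D pick .01:3 .0:2;python3 - <<'E'
from pl import *
from station import camera
c=camera("wrist");cv2.imwrite("pics/w2.png",cv2.convertScaleAbs(c["color"],alpha=1.6))
E
```

```text
target [ 0.5246 -0.0946  0.1027] yaw 0.823 now 0.823
t 33.05 [ 0.5247 -0.0949  0.1388] [-2.705  0.     0.823] [-0.4  0.3 -0.8] w 0.0561
0 4 8 0 0 0; 0 3 8 0 0 0; 0 4 8 -0.001 0 0; 0 2 4 0 0 0; 0 2 5 0 0 0
```

View pics/w2.png

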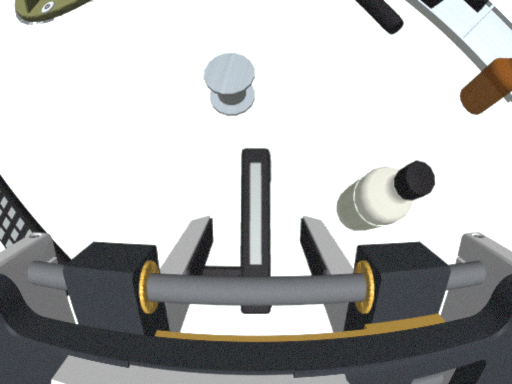

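Emit:
move_arm --rows "0 4 8 0 0 0; 0 3 8 0 0 0; 0 3 6 0 0 0; 0 0 0 0 0 0"

```text
time_s: 33.6
ee_pos: [0.5245, -0.0947, 0.1132]
eef_rot: [-2.705, -0.0, 0.823]
force: [-0.2, 0.0, 0.1]
grip_width: 0.056
```

```bash
TILT=.436 python3 q.py D pick .0:2;python3 - <<'E'
from pl import *
from station import camera
c=camera("wrist");cv2.imwrite("pics/w3.png",cv2.convertScaleAbs(c["color"],alpha=1.6))
E
```

```text
target [ 0.5246 -0.0946  0.1027] yaw 0.823 now 0.823
t 33.60 [ 0.5245 -0.0947  0.1132] [-2.705 -0.     0.823] [-0.2  0.   0.1] w 0.0560
0 2 5 0 0 0; 0 2 5 0 0 0
```

View pics/w3.png

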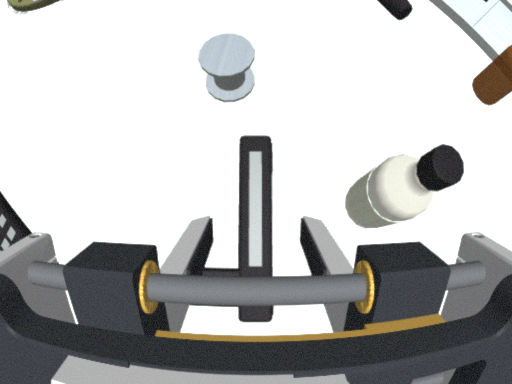

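Emit:
move_arm --rows "0 2 5 0 0 0; 0 2 4 0 0 0; 0 0 0 0 0 0; 0 0 0 0 0 0"

```text
time_s: 34.15
ee_pos: [0.5247, -0.0946, 0.1033]
eef_rot: [-2.706, -0.0, 0.823]
force: [-0.3, -0.8, 0.7]
grip_width: 0.0563
```

Emit:
move_arm --rows "0 0 0 0 0 0; 0 0 0 0 0 0; 0 0 0 0 0 0; 0 0 0 0 0 0" --grip -1 --newtons 35

```text
time_s: 34.65
ee_pos: [0.5248, -0.0947, 0.1036]
eef_rot: [-2.707, -0.001, 0.823]
force: [-0.4, 0.4, -0.7]
grip_width: 0.0216
```

```bash
TILT=.436 python3 q.py D pick .03:2 .17:4
```

```text
target [ 0.5246 -0.0946  0.1027] yaw 0.823 now 0.823
t 34.65 [ 0.5248 -0.0947  0.1036] [-2.707e+00 -1.000e-03  8.230e-01] [-0.4  0.4 -0.7] w 0.0216
0 -6 -13 0.001 0 0; 0 -6 -13 0 -0.001 0; 0 -15 -32 0 0 0; 0 -15 -32 0 0 0; 0 -15 -32 0 0 0; 0 -15 -31 0 0 0
```

Emit:
move_arm --rows "0 -5 -10 0 0 0; 0 -8 -18 0 0 0; 0 -15 -32 0 0 0; 0 -15 -32 0 0 0; 0 -15 -32 0 0 0; 0 -10 -20 0 0 0; 0 0 0 0 0 0; 0 0 0 0 0 0"

```text
time_s: 35.65
ee_pos: [0.5232, -0.0939, 0.2754]
eef_rot: [-2.712, -0.002, 0.823]
force: [0.4, 0.3, -1.2]
grip_width: 0.0216
```

```bash
TILT=.436 python3 q.py D place .156:14;python3 - <<'E'
from pl import *
from station import camera
c=camera("wrist");cv2.imwrite("pics/w4.png",cv2.convertScaleAbs(c["color"],alpha=1.6))
E
```

```text
target [0.5699 0.3074 0.1067] yaw -0.025 now 0.823
t 35.65 [ 0.5232 -0.0939  0.2754] [-2.712e+00 -2.000e-03  8.230e-01] [ 0.4  0.3 -1.2] w 0.0216
23 -15 8 0 0.025 0.055; 22 -16 9 0 0.025 0.055; 21 -18 9 0 0.025 0.055; 20 -19 10 0 0.025 0.055; 19 -20 10 0 0.025 0.055; 17 -21 10 0.001 0.025 0.055; 16 -21 11 0 0.025 0.055; 14 -22 11 0.001 0.025 0.055; 13 -23 12 0.001 0.026 0.055; 11 -24 12 0 0.025 0.055; 9 -24 12 0.001 0.026 0.055; 8 -25 13 0 0.025 0.055; 6 -25 13 0.001 0.026 0.055; 5 -26 12 0 0.025 0.056
```

View pics/w4.png

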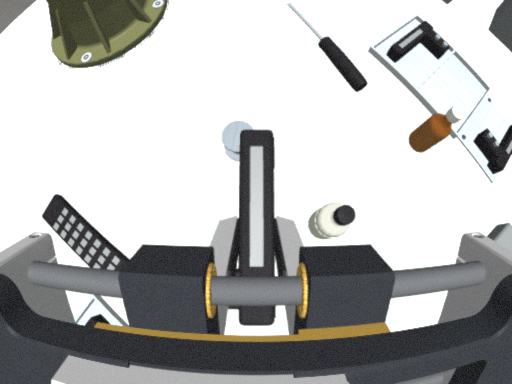

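Emit:
move_arm --rows "23 -15 8 0 0.025 0.055; 22 -16 9 0 0.025 0.055; 21 -18 9 0 0.025 0.055; 20 -19 10 0 0.025 0.055; 19 -20 10 0 0.025 0.055; 17 -21 10 0 0.025 0.055; 16 -21 11 0 0.025 0.055; 14 -22 11 0.001 0.025 0.055; 13 -23 12 0 0.026 0.055; 11 -24 12 0 0.025 0.055; 9 -24 12 0.001 0.026 0.055; 8 -25 13 0 0.025 0.055; 4 -18 9 0 0.018 0.04; 2 -10 5 0 0.012 0.025; 0 0 0 0 0 0; 0 0 0 0 0 0"

```text
time_s: 37.7
ee_pos: [0.5689, 0.2919, 0.2443]
eef_rot: [-2.712, 0.029, -0.002]
force: [0.1, 0.5, -2.1]
grip_width: 0.0216
```

```bash
TILT=.436 python3 q.py D place .12:4
```

```text
target [0.5699 0.3074 0.1067] yaw -0.025 now -0.002
t 37.70 [0.5689 0.2919 0.2443] [-2.712e+00  2.900e-02 -2.000e-03] [ 0.1  0.5 -2.1] w 0.0216
0 -2 6 0.002 0.009 0.002; 0 -2 5 0.002 0.009 0.002; 1 -1 6 0.001 0.009 0.002; 0 -2 5 0.002 0.009 0.002
```

Emit:
move_arm --rows "0 -2 6 0.002 0.009 0.002; 0 -2 5 0.002 0.009 0.002; 1 -1 6 0.001 0.009 0.002; 0 -2 5 0.002 0.009 0.002; 0 0 0 0 0 0; 0 0 0 0 0 0"

```text
time_s: 38.45
ee_pos: [0.5698, 0.3074, 0.2255]
eef_rot: [-2.705, -0.001, -0.027]
force: [0.5, -0.1, -1.3]
grip_width: 0.0221
```

```bash
TILT=.4346 python3 q.py D place .06:4 .03:2
```

```text
target [0.5699 0.3075 0.1067] yaw -0.025 now -0.027
t 38.45 [0.5698 0.3074 0.2255] [-2.705e+00 -1.000e-03 -2.700e-02] [ 0.5 -0.1 -1.3] w 0.0221
0 6 13 0 0 0; 0 6 13 -0.001 -0.001 0; 0 6 14 0 0 -0.001; 0 7 13 -0.001 -0.001 0; 0 6 14 0 0 0; 0 6 13 0 0 0
```

Emit:
move_arm --rows "0 6 13 0 0 0; 0 8 17 0 0 0; 0 8 17 0 0 -0.001; 0 8 17 0 -0.001 0; 0 5 11 0 0 0; 0 3 7 0 0 0; 0 0 0 0 0 0; 0 0 0 0 0 0"

```text
time_s: 39.45
ee_pos: [0.5698, 0.3072, 0.1277]
eef_rot: [-2.706, 0.001, -0.026]
force: [-0.1, -0.0, -0.5]
grip_width: 0.0217
```

```bash
TILT=.4346 python3 q.py D place .006:3
```

```text
target [0.5699 0.3075 0.1067] yaw -0.025 now -0.026
t 39.45 [0.5698 0.3072 0.1277] [-2.706e+00  1.000e-03 -2.600e-02] [-0.1 -0.  -0.5] w 0.0217
0 2 5 0 0 0; 0 2 4 -0.001 0 0; 0 2 5 0 0 -0.001
```

Emit:
move_arm --rows "0 2 5 0 0 0; 0 2 5 0 0 0; 0 2 4 0 0 0; 0 1 2 0 0 0; 0 0 0 0 0 0"

```text
time_s: 40.08
ee_pos: [0.5701, 0.3078, 0.11]
eef_rot: [-2.705, -0.001, -0.026]
force: [0.2, -0.4, -1.4]
grip_width: 0.0218
```

Emit:
move_arm --rows "0 0 1 0 0 0; 0 1 1 0 0 0; 0 0 0 0 0 0"

```text
time_s: 40.45
ee_pos: [0.5702, 0.3078, 0.1079]
eef_rot: [-2.705, -0.001, -0.026]
force: [-1.1, -0.5, -0.7]
grip_width: 0.0218
```

Emit:
move_arm --rows "0 0 1 0 0 0; 0 0 0 0 0 0"

```text
time_s: 40.7
ee_pos: [0.5704, 0.3081, 0.1077]
eef_rot: [-2.705, -0.002, -0.026]
force: [0.9, 0.1, -1.2]
grip_width: 0.0214
```

Emit:
move_arm --rows "0 0 0 0 0 0; 0 0 0 0 0 0; 0 0 0 0 0 0" --grip -0.1

```text
time_s: 41.08
ee_pos: [0.5706, 0.3083, 0.1079]
eef_rot: [-2.704, -0.002, -0.026]
force: [-0.0, -0.9, -0.4]
grip_width: 0.0421
```

Emit:
move_arm --rows "0 -5 -10 0 0 0; 0 -14 -30 0 0 0; 0 -15 -32 0 0 0; 0 -15 -32 0 0 0; 0 -15 -32 0 0 0; 0 0 0 0 0 0"

```text
time_s: 41.82
ee_pos: [0.5701, 0.3087, 0.2671]
eef_rot: [-2.704, -0.005, -0.026]
force: [0.2, -0.2, 0.3]
grip_width: 0.0422
```

```bash
python3 - <<'E'
from fit import *
from station import camera,sensors
for n in("top","scene"):
    c=camera(n);np.savez(n+"4.npz",**c);cv2.imwrite(f"pics/{n}4.png",cv2.convertScaleAbs(cv2.resize(c["color"],(800,600),interpolation=cv2.INTER_CUBIC),alpha=1.5))
E
```

```text
(no output)
```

View pics/top4.png

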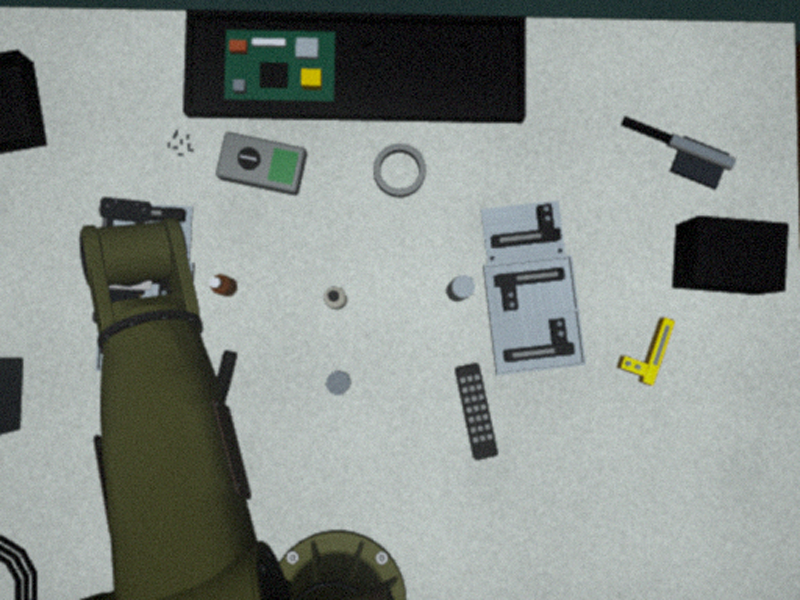

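View pics/scene4.png

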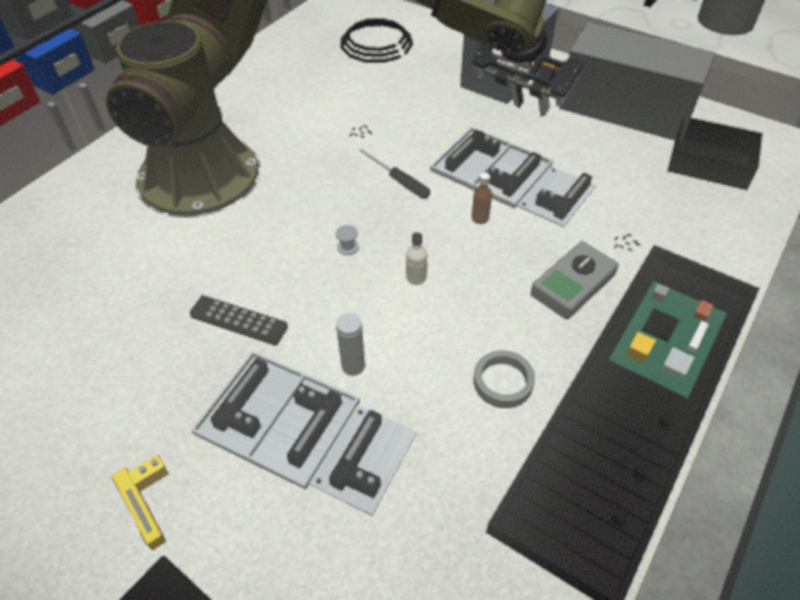

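```bash
python3 - <<'E'
import numpy as np,cv2
from h import *
c=load("scene4.npz")["color"];a=cv2.resize(c[75:150,265:390],(750,450),interpolation=cv2.INTER_CUBIC)
cv2.imwrite("pics/s4c.png",cv2.convertScaleAbs(a,alpha=1.8))
a=load("scene0.npz")["color"];d=np.abs(cv2.GaussianBlur(a,(5,5),0).astype(int)-cv2.GaussianBlur(c,(5,5),0)).max(2)
cv2.imwrite("pics/diff.png",cv2.resize(np.clip(d*4,0,255).astype(np.uint8),(640,480)))
E
```

```text
(no output)
```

View pics/s4c.png

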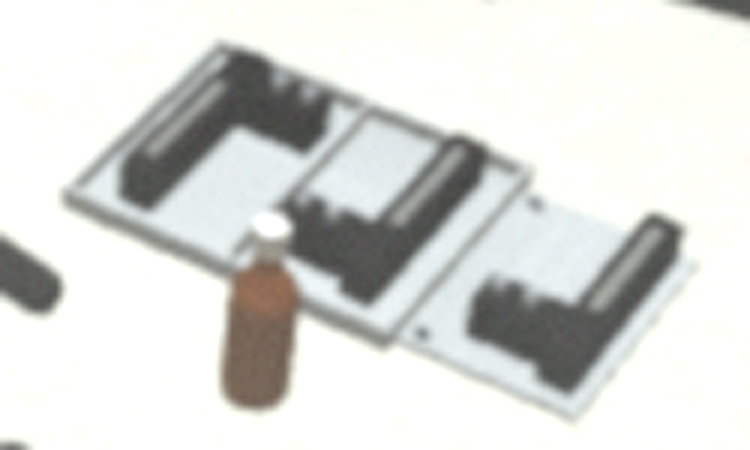

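View pics/diff.png

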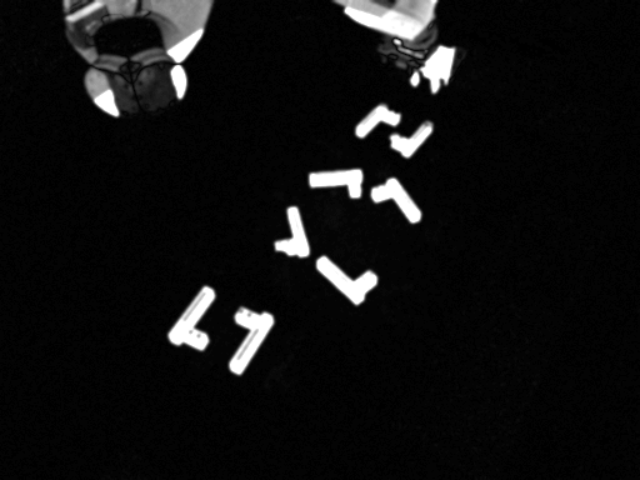

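Both left feet lie flat with studs up, parallel to their sample. The difference picture shows that only the four feet and the arm moved.

```bash
python3 -c "
from station import ctrl;print(ctrl.hand_in())"
```

```text
the job is handed in; nothing more can be done
None
```

All four feet are sorted and the job is handed in, with about 42 s used of the 72 s allowed. The two left-hand feet are in the near and far compartments of the tray with the left-hand sample. The two right-hand feet are in the compartments of the tray with the right-hand sample.

- **Grasps:** I gripped each foot across its bar. The foot beside the white bottle needed the gripper tilted 25° so that its body cleared the bottle.
- **Setting down:** I lowered each foot in about 1 mm steps until the arm stood at the floor height expected from its pickup height, then opened the jaws. The force sensor gave no clear sign of touchdown, so I judged contact by height alone.
- **Last checks:** The final pictures show one foot per compartment, lying flat with studs up. Comparing before and after pictures from the scene camera, only the four feet and the arm had changed, so the bottles, tools and yellow look-alike in its view did not move. The arm hid the left tray in the last top view, so that tray was checked only in the scene camera's picture. No check failed.

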